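Load the curing plate and start the cure

ROBOT

A 6-joint arm with a two-finger parallel gripper is mounted at the origin on the work surface. World frame = base frame: x ahead of the robot, y to its left, z up, the work surface at z = 0. Lengths are in m, angles in rad, forces in N, time in s.
With the tool pointing down it reaches from about 0.4 to 0.925 m from the base axis. Payload 3.4 kg.
Tool frame: the origin (TCP) lies between the finger pads; the fingertips stand ahead of it and the grasp point (between the pads) lies 5 mm behind it (ctrl.tip_extent is the x of the fingertips in the tool frame, in m); x points along the fingers, z is the direction in which the jaws open and shut, and the axes are right-handed (so a half turn about x gives the same grasp; the last joint's range is limited). The gripper opens to 85 mm and grips with 20 to 120 N. Pads are 22 mm wide; open, the fingers measure 114 mm over their backs; the gripper's body (76 mm by 85 mm) begins 54 mm behind the grasp point. The pads swing forward as they close: fully open they stand 13 mm farther back than shut.
Start: joints at [1.214, 0.307, 1.506, -0, 1.328, -0.073], TCP at [0.16, 0.552, 0.245] pointing down, gripper open.
Joint ranges: [-3.12, 3.12], [-1.05, 2.28], [0.14, 2.33], [-1.42, 4.57], [0.1, 2.73], [-2.68, 2.68]. Speed limits (rad/s): [2.57, 2.57, 3.14, 3.14, 3.14, 3.14].

INTERFACE

Orientations are given as a unit quaternion [w, x, y, z].
In Python, from station import ctrl, cams, spotter gives the robot as it stands.
- The arm moves only by the tool arm_command, never from a script. Its argument "rows" is a list of rows, each a list of 5 numbers: the shift along the world's x, y, z in units of 25 mm (1.0 is 25 mm), then the turn about the world's z in units of 5 degrees (1.0 is 5 degrees), then the closure, from -1 (fully open) to 1 (shut). A call has 1 to 8 rows; each row shifts and turns the commanded pose from where the row before left it; what a row does not reach is not made up. A row lasts 1/8 s, in which the tool goes at most 62.5 mm and 10.7 degrees, less where a joint would pass 70% of its speed; a pose out of reach is approached as far as the arm can. A call is refused whole if a number of a shift passes 1 or a number of a turn 1, either way. A call with a gripper value outside its range is refused whole. The fingers move at their own pace and stop on an object; "newtons" is the grip in N (left out, the last holds). Time passes only in rows, so rows that do not move let the fingers close. It gives the time, the measured TCP pose, the force and the opening at its end, in the units of the state.
- ctrl.observe(): the state, without advancing time (a new reading comes with each control period).
- cams.grab_frame(name): name is "side" or "top"; returns a dict with "frame" (420x560x3 uint8, red, green, blue), "fov_y" (degrees; the focal length in pixels is half the picture's height over the tangent of half this angle, whatever the lens; pixels are square), "cx", "cy" (the principal point, pixels), "D" ([k1, k2, p1, p2, k3] as OpenCV has them; the pictures are not rectified), "xyz" and "attitude" of the camera in the world. Camera axes: x right, y down, z forward; pixel columns grow to the right and rows downward; lengths in m; the calibration is good to about 2 mm. A picture is of the moment at which its call begins. There is no depth.
- ctrl.close_job(): hands the job in, once; it reports no verdict.
Trained networks look in the newest picture that a camera, given by its name, has taken for a name from the list of things; names that differ only in an ending like _2 or _b are one class to them, and where a whole thing is asked for, a point or a joint stands for the part that bears it (a point fixed in the world has none). Each returns a list of dicts, best first, with "conf" (0 to 1); they miss things now and then, are a little off and sometimes report something else, mostly with a low value. They report only what shows in the picture. A call takes as long as a camera call.
- spotter.silhouettes(target, camera): "pixels" (420x560 bool, what is visible of it).
- spotter.place_of(target, camera): "location" ([x, y, z] in m, in world coordinates, good to about 4 mm: a listed point, or the origin of a listed thing).
The state is a dict: "t": time; "joint_positions": joint angles; "joint_velocities": joint speeds; "effort": joint torques, N m; "position": TCP position; "eef_rot": TCP orientation; "contact_force": force on the tool from outside, world axes, zero at the start; "moment": the same for the moment, N m; "grip_width": opening from 0.0 (shut) to 1.0 (fully open).
Only numpy, scipy, OpenCV 4.12 (cv2) and the standard library are available. Lean on these libraries where they do the work, as an engineer would, in place of code of your own. Each camera call takes 0.05 s, during which the arm holds its last target.

TASK

Get the lacquered turnings curing: put the bench brush that lies on the round curing plate away on its mat, lying bristles down along the middle of the mat, the lacquer can in the middle of the yellow circle on the bench, and stand every turned wooden piece upright in the middle of a ring of its own on the plate, pale wood in the white rings and dark wood in the orange rings. Only when all that is in place, press the keys of the control box fully down and let them up again, one at a time, in this order: green, blue, yellow, and green again to start. Never press the red key, leave the other things on the bench where they are, and if anything gets knocked out of place, even after the keys, put it back.

Things in the scene. Friction and masses are not known exactly. Their poses are not given: they have to be found in the camera images.
- ring_white_a (a point): Centre of one of the two white rings (92 mm outside, 80 mm inside diameter), on the upper face of the curing plate, 6 mm over the bench. The four ring centres are 102 mm apart along the sides of a square centred on the plate, the white two along one side.
- ring_white_b (a point): Centre of one of the two white rings (92 mm outside, 80 mm inside diameter), on the upper face of the curing plate, 6 mm over the bench. The four ring centres are 102 mm apart along the sides of a square centred on the plate, the white two along one side.
- ring_orange_a (a point): Centre of one of the two orange rings (92 mm outside, 80 mm inside diameter), on the upper face of the curing plate, 6 mm over the bench. The four ring centres are 102 mm apart along the sides of a square centred on the plate, the white two along one side.
- ring_orange_b (a point): Centre of one of the two orange rings (92 mm outside, 80 mm inside diameter), on the upper face of the curing plate, 6 mm over the bench. The four ring centres are 102 mm apart along the sides of a square centred on the plate, the white two along one side.
- vase: Small turned bud vase in pale wood, 95 mm high: belly 66 mm across, foot 62 mm, and a straight neck 30 mm across from 60 mm up to the top. About 0.14 kg. Belongs in a white ring. Origin at the centre of its underside, z up its axis; the foot is weighted. May be absent (then None).
- mill: Turned pepper mill in pale wood, 95 mm high: foot 66 mm across, waist 42 mm, straight head 48 mm across from 56 mm up to the top. About 0.18 kg. Belongs in a white ring. Origin at the centre of its underside, z up its axis; the foot is weighted. May be absent (then None).
- box: Turned lidded box in dark wood, 90 mm high with its knob: body 66 mm across and 50 mm high, on it a straight knob 26 mm across from 56 mm up to the top. About 0.18 kg. Belongs in an orange ring. Origin at the centre of its underside, z up its axis; the foot is weighted. May be absent (then None).
- candle: Turned candle holder in dark wood, 95 mm high: foot 68 mm across, stem 28 mm, straight cup 40 mm across from 56 mm up to the top. About 0.16 kg. Belongs in an orange ring. Origin at the centre of its underside, z up its axis; the foot is weighted. May be absent (then None).
- brush: Bench brush lying bristles down on the curing plate: 160 mm long along its x, 40 mm high. Its wooden back is 28 mm wide (y), from 22 to 40 mm up, over the whole length; the dark bristles below are 34 mm wide, the red grip end (-x) 28 mm. About 0.12 kg, balanced within 15 mm of its origin; origin at the middle of its length, at the underside.
- plate: Fixed round dark-steel curing plate, 270 mm across, 6 mm thick, lying on the bench at any yaw, with four painted rings on it. Origin at the centre of its underside.
- panel: Fixed white control box 150 x 150 x 50 mm with the four keys on top. Origin at the centre of its underside.
- can: Closed steel can of lacquer with a yellow band, standing, 62 mm across, 62 mm high, about 0.25 kg. Origin at the centre of its underside, z up its axis.
- circle: Yellow circle painted flat on the bench, 96 mm outside and 80 mm inside diameter, where the can is kept. Origin at its centre on the bench.
- mat: Fixed blue-edged grey mat, 190 x 70 x 2 mm, where the brush is kept. Origin at the centre of its underside on the bench, x along its length.
- key_green_top (a point): Centre of the top face of the green key (34 mm across), 74 mm over the bench when up; it goes straight down 8 mm with the key, to 66 mm when fully down, and springs back: about 1.5 N to start it, 5 N to hold it fully down. The four keys stand 2 x 2, 64 mm apart, on the control box; which colour sits where changes. The housing's rim around it is 62 mm over the bench.
- key_blue_top (a point): Centre of the top face of the blue key (34 mm across), 74 mm over the bench when up; it goes straight down 8 mm with the key, to 66 mm when fully down, and springs back: about 1.5 N to start it, 5 N to hold it fully down. The four keys stand 2 x 2, 64 mm apart, on the control box; which colour sits where changes. The housing's rim around it is 62 mm over the bench.
- key_yellow_top (a point): Centre of the top face of the yellow key (34 mm across), 74 mm over the bench when up; it goes straight down 8 mm with the key, to 66 mm when fully down, and springs back: about 1.5 N to start it, 5 N to hold it fully down. The four keys stand 2 x 2, 64 mm apart, on the control box; which colour sits where changes. The housing's rim around it is 62 mm over the bench.
- key_red_top (a point): Centre of the top face of the red key (34 mm across), 74 mm over the bench when up; it goes straight down 8 mm with the key, to 66 mm when fully down, and springs back: about 1.5 N to start it, 5 N to hold it fully down. The four keys stand 2 x 2, 64 mm apart, on the control box; which colour sits where changes. The housing's rim around it is 62 mm over the bench.
- offcut: Bystander, to be left alone: pale wood offcut, 80 x 50 x 35 mm. Origin at its underside.
- tape: Bystander, to be left alone: roll of masking tape lying flat, 90 mm across, 25 mm high. Origin at its underside.
- glue: Bystander, to be left alone: glue bottle, 56 mm across, 120 mm high. Origin at its underside.
- mug: Bystander, to be left alone: blue mug, 80 mm across, 90 mm high. Origin at its underside.
- chuck: Bystander, to be left alone: steel lathe chuck, 100 mm across, 58 mm high. Origin at its underside.

How it is judged:
On the way, in this order (a step that is already met when the one before it is completed fails the run):
1. the brush is on its mat, the can in its circle, and every piece present stands in a ring of its colour (x of brush in the frame of mat between -0.025 and 0.025 m and y of brush in the frame of mat between -0.022 and 0.022 m and angle between the x axis of brush and the x axis of mat, either way round below 0.3 rad and angle between brush's own z axis and vertical below 0.15 rad and z of brush in the frame of mat below 0.008 m and linear speed of each of brush, can, vase, mill, box, candle below 0.03 m/s and horizontal distance between can and circle below 0.016 m and angle between each of can, vase, mill, box, candle's own z axis and vertical below 0.12 rad and height (world z) of can below 0.006 m and (horizontal distance between vase and ring_white_a below 0.016 m or horizontal distance between vase and ring_white_b below 0.016 m) and height (world z) of each of vase, mill, box, candle below 0.012 m and (horizontal distance between mill and ring_white_a below 0.016 m or horizontal distance between mill and ring_white_b below 0.016 m) and (horizontal distance between box and ring_orange_a below 0.016 m or horizontal distance between box and ring_orange_b below 0.016 m) and (horizontal distance between candle and ring_orange_a below 0.016 m or horizontal distance between candle and ring_orange_b below 0.016 m)), for 0.2 s.
2. the green key is pressed fully down, with the other keys up (height (world z) of key_green_top below 0.0685 m and height (world z) of each of key_blue_top, key_yellow_top, key_red_top above 0.072 m), for 0.1 s.
3. the blue key is pressed fully down, with the other keys up (height (world z) of key_blue_top below 0.0685 m and height (world z) of each of key_green_top, key_yellow_top, key_red_top above 0.072 m), for 0.1 s.
4. the yellow key is pressed fully down, with the other keys up (height (world z) of key_yellow_top below 0.0685 m and height (world z) of each of key_green_top, key_blue_top, key_red_top above 0.072 m), for 0.1 s.
5. the green key is pressed fully down again, with the other keys up (all of step 2), for 0.1 s.
At the end, for the whole second after the job is handed in: Brush on its mat within 25 mm lengthwise, 22 mm across, 0.3 rad, either way round; can upright within 16 mm of the yellow circle's centre; every piece present upright within 16 mm of the centre of a ring of its colour; all at rest, keys up (all of step 1 and height (world z) of each of key_green_top, key_blue_top, key_yellow_top, key_red_top above 0.072 m); the robot touches nothing.
It fails at once if the red key is pressed (over 3 mm) (height (world z) of key_red_top below 0.071 m).
It fails at once if two keys are pressed at the same time (height (world z) of each of key_green_top, key_blue_top below 0.07 m or height (world z) of each of key_green_top, key_yellow_top below 0.07 m or height (world z) of each of key_green_top, key_red_top below 0.07 m or height (world z) of each of key_blue_top, key_yellow_top below 0.07 m or height (world z) of each of key_blue_top, key_red_top below 0.07 m or height (world z) of each of key_yellow_top, key_red_top below 0.07 m).
It fails at once if a bystander is moved more than 50 mm (distance of any of offcut, tape, glue, mug, chuck from where it was at the start of the episode above 0.05 m).
Of vase, mill, box, candle only 2 to 4 are there at a start; the rules pass over those that are not, and their reading is None.
At some moment in a run one of vase, mill, box, candle, brush, can may be knocked a few centimetres aside while the robot is not near it.
It also fails if it takes over 210 s, if anything falls off the work surface, if the arm or the gripper's body presses on something with over 40 N, if the wrist force passes 120 N, or if a joint passes its speed limit or range.

## Working session

There is one attempt and no reset: what is moved stays moved. The work goes in short steps, Python scripts to look and compute and a tool call to move; the robot and the scene stay as the last step left them, time stands still between calls to the robot, and variables do not carry over. Pictures are saved under pics/ and viewed, and the job is handed in when it is done.

Besides the shell and the picture viewer there is one more tool, called after "Request:" as a command line: name --pt "numbers of a row" for each row, then --argument value for the rest. arm_command: Moves the arm, as the interface text tells. Its arguments: {"type":"object","properties":{"rows":{"type":"array"},"newtons":{"type":"number"}},"required":["rows"]}

```bash
ls; mkdir -p pics; cat > h.py <<'E'
import numpy as np, cv2
from station import ctrl, cams, spotter
def snap(cam,fn):
    f=cams.grab_frame(cam)
    cv2.imwrite(fn,cv2.cvtColor(f["frame"],cv2.COLOR_RGB2BGR))
    return f
def best(n,cam,k=3):
    try: r=spotter.place_of(n,cam)
    except Exception as e: return repr(e)
    return [(round(d["conf"],2),[round(float(v),4) for v in d["location"]]) for d in r[:k]]
E
python3 - <<'E'
from h import *
for c in ("top","side"):
    f=snap(c,f"pics/{c}0.png"); print({k:v for k,v in f.items() if k!="frame"})
s=ctrl.observe(); print(s); print(ctrl.tip_extent)
names="ring_white_a ring_orange_a vase mill box candle brush plate panel can circle mat key_green_top key_blue_top key_yellow_top key_red_top offcut tape glue mug chuck".split()
for n in names: print(n,best(n,"top"),"|",best(n,"side",2))
print(ctrl.observe()["t"])
E
```

```text
pics
{'fov_y': 52.462735483289215, 'cx': 280.9170878932037, 'cy': 213.54278856972368, 'D': array([-0.04848321,  0.        ,  0.        ,  0.        ,  0.        ]), 'xyz': array([ 0.4510144 , -0.00561695,  1.06595041]), 'attitude': array([ 0.05584552, -0.69680096,  0.7142871 , -0.03381777])}
{'fov_y': 49.70988593415918, 'cx': 279.97922236101, 'cy': 218.8978235180169, 'D': array([-0.14110615,  0.        ,  0.        ,  0.        ,  0.        ]), 'xyz': array([0.36933128, 0.6813894 , 0.78474217]), 'attitude': array([ 0.0541668 , -0.12734353,  0.91348668, -0.38261165])}
{'t': 0.1, 'joint_positions': array([ 1.21451749e+00,  3.07520397e-01,  1.50754614e+00,  3.14815038e-05,
        1.32841190e+00, -7.34943215e-02]), 'joint_velocities': array([ 0.00022158, -0.00181717, -0.00404683, -0.00020978,  0.0003768 ,
        0.00055441]), 'effort': array([ 1.03103466e-03, -4.58528888e+01, -2.52607191e+01,  1.12801140e-04,
        5.41669622e-03, -1.53501139e-05]), 'position': array([0.16024117, 0.55159146, 0.24445914]), 'eef_rot': array([ 0.56490558, -0.42489822,  0.56603951,  0.42419626]), 'contac
[... 1630 characters left out ...]
.0009]), (0.57, [0.42, -0.3481, 0.073])]
key_red_top [(0.76, [0.4875, -0.2842, 0.0736]), (0.54, [0.5619, 0.183, 0.0003])] | [(0.54, [0.4831, -0.2824, 0.0731]), (0.37, [0.4867, -0.3444, 0.0784])]
offcut [(0.73, [0.7884, -0.0221, -0.003]), (0.34, [0.3561, 0.3595, -0.0034])] | [(0.82, [0.7842, -0.0214, -0.0026]), (0.22, [0.7431, 0.3306, 0.0024])]
tape [(0.73, [0.3558, 0.3614, -0.0026])] | [(0.23, [0.5528, 0.0446, 0.0106])]
glue [(0.88, [0.7769, 0.0943, -0.0024])] | [(0.86, [0.7736, 0.0968, -0.0001])]
mug [] | [(0.73, [0.7787, -0.1438, 0.0032]), (0.72, [0.5519, -0.0468, 0.0055])]
chuck [(0.63, [0.7416, 0.3308, -0.0011]), (0.25, [0.5545, -0.0226, 0.0009])] | [(0.88, [0.7429, 0.3282, 0.0007])]
2.2
```

View pics/top0.png

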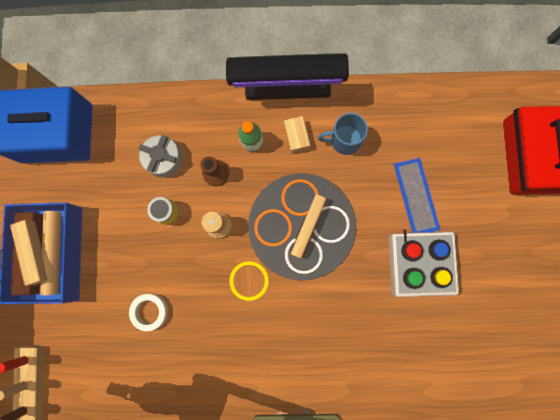

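View pics/side0.png

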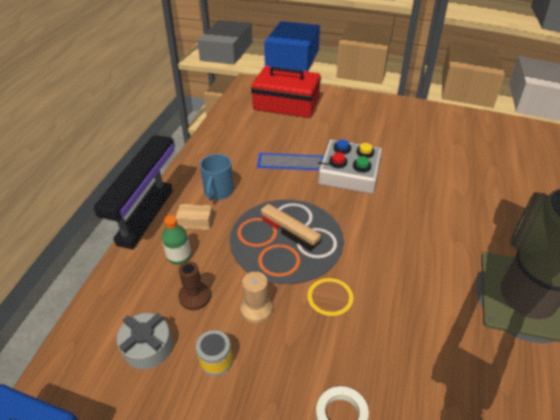

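Top view: the brush lies on the plate (310,226) and the mat is at (416,196). The can (163,210), mill (215,224) and candle (213,170) are on the left, the circle at (249,281), and the panel at (425,264). There is no vase or box. Next I measure the orientations.

```bash
cat >> h.py <<'E'
from scipy.spatial.transform import Rotation as R
def rays(f,uv):
    uv=np.asarray(uv,float).reshape(-1,1,2); fl=f["frame"].shape[0]/2/np.tan(np.radians(f["fov_y"])/2)
    K=np.array([[fl,0,f["cx"]],[0,fl,f["cy"]],[0,0,1]])
    n=cv2.undistortPoints(uv,K,np.asarray(f["D"])).reshape(-1,2)
    q=f["attitude"]; M=R.from_quat([q[1],q[2],q[3],q[0]]).as_matrix()
    return np.c_[n,np.ones(len(n))]@M.T
def plane(f,uv,z):
    d=rays(f,uv); p=f["xyz"]; return (p+d*((z-p[2])/d[:,2])[:,None])[:,:2]
def sil(n,cam,f,z,i=0):
    r=spotter.silhouettes(n,cam)
    if len(r)<=i: return None
    ys,xs=np.nonzero(r[i]["pixels"]); P=plane(f,np.c_[xs,ys],z)
    (c,wh,a)=cv2.minAreaRect((P*1000).astype(np.float32))
    if wh[0]<wh[1]: wh=wh[::-1];a+=90
    return r[i]["conf"],np.round(c,1),np.round(wh,1),round((a+90)%180-90,1)
E
python3 - <<'E'
from h import *
for cam in("top","side"):
    f=cams.grab_frame(cam)
    for n,z in(("brush",.046),("mat",.002),("circle",0),("can",.062),("mill",.095),("candle",.095),("panel",.05),("plate",.006)):
        print(cam,n,sil(n,cam,f,z))
print(ctrl.observe()["position"], ctrl.observe()["t"])
q=ctrl.observe()["eef_rot"];print(R.from_quat(np.r_[q[1:],q[0]]).as_matrix().round(3))
E
```

```text
top brush (0.68, array([550.8, -38. ]), array([158.2,  35. ]), -22.9)
top mat (0.7, array([ 623.1, -315.5]), array([191.7,  75. ]), 10.5)
top circle (0.59, array([421.1, 110.6]), array([93.5, 92.3]), -1.1)
top can (0.71, array([594.4, 308.5]), array([80.9, 62.4]), 70.5)
top mill (0.58, array([554. , 173.6]), array([65.5, 62.6]), 88.6)
top candle (0.94, array([683.1, 177.7]), array([71.2, 57.1]), 17.7)
top panel (0.74, array([732.6, 320.4]), array([112.8, 103. ]), 32.9)
top plate (0.78, array([556. , -23.3]), array([266.1, 264.9]), -1.7)
side brush (0.64, array([553.4, -23.7]), array([171.9,  56.4]), -24.7)
side mat (0.67, array([ 625. , -313.2]), array([181.9,  75. ]), 11.9)
side circle (0.76, array([423.5, 109.1]), array([96.2, 93.4]), -76.5)
side can (0.78, array([593.1, 330.3]), array([91.7, 58.6]), -57.8)
side mill (0.75, array([548. , 215.1]), array([118.3,  56.3]), -73.4)
side candle (0.62, array([672.2, 222.6]), array([120.1,  58.3]), -63.7)
side panel (0.9, array([ 455.8, -283.6]), array([201.9, 155.6]), -89.6)
side plate (0.62, array([557.2, -23.8]), array([269. , 263.3]), -74.2)
[0.16048021 0.55217522 0.24531334] 3.1
[[ 0.    -0.96   0.279]
 [ 0.     0.279  0.96 ]
 [-1.    -0.     0.   ]]
```

Request:
arm_command --pt "1 -1 0 0 -1" --pt "1 -1 0 0 -1" --pt "1 -1 0 0 -1" --pt "1 -1 0 0 -1" --pt "1 -1 0 0 -1" --pt "1 -1 0 0 -1" --pt "1 -1 0 0 -1" --pt "1 -1 0 0 -1"

```text
t: 4.1
position: [0.3612, 0.3513, 0.2455]
eef_rot: [0.566, -0.425, 0.565, 0.425]
contact_force: [-0.3, 0.3, 0.3]
grip_width: 0.999
```

Request:
arm_command --pt "0.5 -1 0 0 -1" --pt "0.5 -1 0 0 -1" --pt "0.5 -1 0 0 -1" --pt "0.5 -1 0 0 -1" --pt "0.5 -1 0 0 -1" --pt "0.5 -1 0 0 -1" --pt "0.5 -1 0 0 -1" --pt "0.5 -1 0 0 -1"

```text
t: 5.1
position: [0.4609, 0.1513, 0.2454]
eef_rot: [0.566, -0.425, 0.565, 0.424]
contact_force: [0.3, 0.2, 0.4]
grip_width: 0.999
```

Request:
arm_command --pt "0.5 -1 0 -0.2 -1" --pt "0.5 -1 0 -0.2 -1" --pt "0.5 -1 0 -0.2 -1" --pt "0.5 -1 0 -0.2 -1" --pt "0.5 -1 0 -0.2 -1" --pt "0.5 -1 0 -0.2 -1" --pt "0.5 -1 0 -0.2 -1" --pt "0 0 0 0 -1"

```text
t: 6.1
position: [0.5489, -0.0244, 0.2452]
eef_rot: [0.591, -0.389, 0.591, 0.388]
contact_force: [0.0, 0.9, -0.5]
grip_width: 0.998
```

Request:
arm_command --pt "0.12 -0.74 -1 0 -1" --pt "0 0 -1 0 -1" --pt "0 0 -1 0 -1" --pt "0 0 -1 0 -1" --pt "0 0 -1 0 -1" --pt "0 0 -0.5 0 -1" --pt "0 0 0 0 -1"

```text
t: 6.98
position: [0.5502, -0.0407, 0.1072]
eef_rot: [0.59, -0.389, 0.591, 0.39]
contact_force: [0.1, -0.5, -0.1]
grip_width: 0.999
```

```bash
python3 - <<'E'
from h import *
snap("top","pics/t1.png");f=snap("side","pics/s1.png")
print(best("brush","side"))
a=cv2.imread("pics/t1.png")[140:300,200:400];b=cv2.imread("pics/s1.png")[160:320,180:380]
cv2.imwrite("pics/c1.png",cv2.resize(np.hstack([a,b]),None,fx=2,fy=2,interpolation=cv2.INTER_CUBIC))
E
```

```text
[(0.97, [0.5542, -0.0471, 0.0105]), (0.62, [0.4852, -0.2812, 0.0762])]
```

View pics/c1.png

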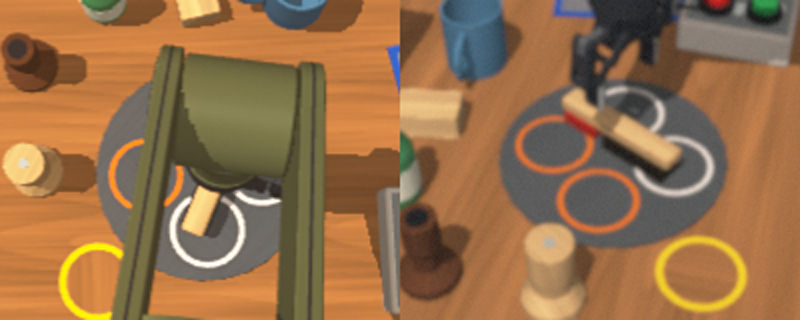

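The fingers straddle the brush; going down and closing.

Request:
arm_command --pt "0.05 -0.1 -0.9 0 -1" --pt "0 0 -0.9 0 -1" --pt "0 0 -0.8 0 -1" --pt "0 0 0 0 1" --pt "0 0 0 0 1" --pt "0 0 0 0 1" --pt "0 0 0 0 1" --pt "0 0 0 0 1" --newtons 45

```text
t: 8.12
position: [0.5535, -0.044, 0.0442]
eef_rot: [0.591, -0.39, 0.59, 0.389]
contact_force: [-0.2, 0.1, 5.8]
grip_width: 0.319
```

Request:
arm_command --pt "0 0 0 0 1" --pt "0 0 0 0 1" --pt "0 0 1 0 1" --pt "0 0 1 0 1" --pt "0 0 1 0 1" --pt "0 0 1 0 1"

```text
t: 8.88
position: [0.5518, -0.0438, 0.1437]
eef_rot: [0.59, -0.389, 0.59, 0.389]
contact_force: [-0.3, 0.9, -1.5]
grip_width: 0.312
```

```bash
python3 - <<'E'
from h import *
snap("top","pics/t2.png");f=snap("side","pics/s2.png")
print(best("brush","side"))
a=cv2.imread("pics/t2.png")[140:300,200:400];b=cv2.imread("pics/s2.png")[160:320,180:380]
cv2.imwrite("pics/c2.png",cv2.resize(np.hstack([a,b]),None,fx=2,fy=2,interpolation=cv2.INTER_CUBIC))
E
```

```text
[(0.73, [0.5531, -0.0458, 0.1102])]
```

View pics/c2.png

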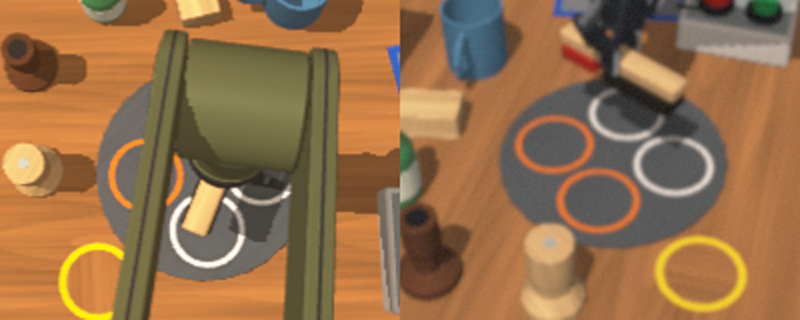

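Request:
arm_command --pt "0.26 -0.8 1 0.6 1" --pt "0.26 -1 1 0.6 1" --pt "0.26 -1 0 0.6 1" --pt "0.26 -1 0 0.6 1" --pt "0.26 -1 0 0.6 1" --pt "0.26 -1 0 0.6 1" --pt "0.26 -1 0 0.6 1" --pt "0.26 -1 0 0.6 1"

```text
t: 10.02
position: [0.6034, -0.2392, 0.1906]
eef_rot: [0.496, -0.503, 0.496, 0.505]
contact_force: [0.2, 0.3, -0.8]
grip_width: 0.317
```

Request:
arm_command --pt "0.26 -1 0 0.6 1" --pt "0.26 -1 0 0.6 1" --pt "0.26 -1 0 0.6 1" --pt "0 0 0 0.2 1" --pt "0 0 0 0 1" --pt "0 0 0 0 1"

```text
t: 10.78
position: [0.6232, -0.3126, 0.1922]
eef_rot: [0.451, -0.544, 0.451, 0.546]
contact_force: [-0.4, 0.8, -1.0]
grip_width: 0.319
```

```bash
python3 - <<'E'
from h import *
ft=snap("top","pics/t3.png")
print(best("brush","top"),best("mat","top"),best("ring_white_a","top"),best("ring_orange_a","top"))
f=snap("side","pics/s3.png")
print(best("brush","side"),best("mat","side"),best("ring_white_a","side"),best("ring_orange_a","side"))
print(best("can","side"),best("mill","side"),best("candle","side"))
a=cv2.imread("pics/t3.png")[130:310,340:500];b=cv2.imread("pics/s3.png")[80:260,220:420]
cv2.imwrite("pics/c3.png",cv2.resize(np.hstack([a,b]),None,fx=2.2,fy=2.2,interpolation=cv2.INTER_CUBIC))
E
```

```text
[(0.7, [0.6225, -0.3156, 0.1567]), (0.44, [0.5607, -0.0935, 0.0043])] [(0.88, [0.6266, -0.3195, -0.0003])] [(0.88, [0.4865, -0.0312, 0.0034]), (0.64, [0.5611, -0.0942, 0.0065]), (0.3, [0.555, 0.0455, 0.0071])] [(0.96, [0.6327, -0.024, 0.0127]), (0.84, [0.5554, 0.0506, 0.0079]), (0.7, [0.6272, -0.3124, 0.1548])]
[(0.66, [0.6202, -0.3172, 0.1544])] [(0.6, [0.6247, -0.3122, 0.0037])] [(0.75, [0.4866, -0.025, 0.0045]), (0.63, [0.5601, -0.1004, 0.0083])] [(0.93, [0.6254, -0.0259, 0.0001]), (0.83, [0.5533, 0.0453, 0.0115]), (0.5, [0.4205, -0.2828, 0.0776])]
[(0.6, [0.5983, 0.316, 0.0052])] [(0.97, [0.5619, 0.1822, 0.0037])] [(0.69, [0.6981, 0.189, -0.0001]), (0.46, [0.6193, -0.3129, -0.0018])]
```

View pics/c3.png

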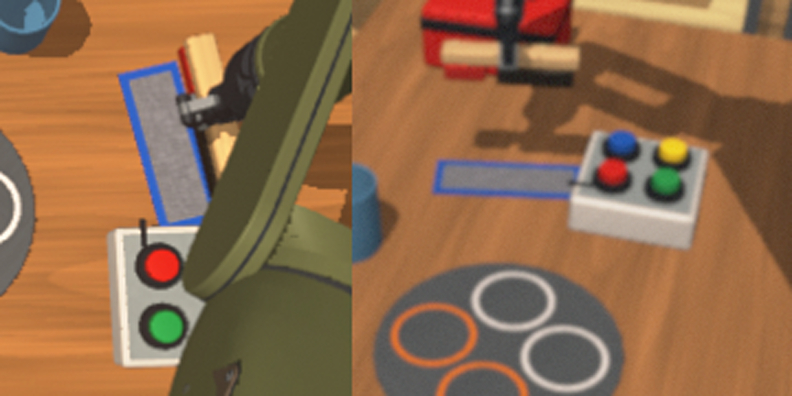

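Request:
arm_command --pt "0.08 0 -1 0 1" --pt "0 0 -1 0 1" --pt "0 0 -1 0 1" --pt "0 0 -1 0 1" --pt "0 0 -1 0 1" --pt "0 0 -0.6 0 1" --pt "0 0 -0.2 0 1" --pt "0 0 -0.1 0 1"

```text
t: 12.42
position: [0.6262, -0.3141, 0.0457]
eef_rot: [-0.451, 0.545, -0.451, -0.544]
contact_force: [-0.4, 0.2, -1.2]
grip_width: 0.313
```

Request:
arm_command --pt "0 0 -0.1 0 1" --pt "0 0 0 0 1"

```text
t: 12.68
position: [0.6261, -0.314, 0.0434]
eef_rot: [-0.451, 0.545, -0.451, -0.544]
contact_force: [-0.3, 0.5, -0.8]
grip_width: 0.317
```

```bash
python3 - <<'E'
from h import *
f=snap("side","pics/s4.png");print(best("brush","side"),best("mat","side"))
b=cv2.imread("pics/s4.png")[80:260,220:420]
cv2.imwrite("pics/c4.png",cv2.resize(b,None,fx=3,fy=3,interpolation=cv2.INTER_CUBIC))
E
```

```text
[(0.61, [0.6249, -0.3182, 0.0055])] [(0.87, [0.6234, -0.3141, 0.0037]), (0.19, [0.5595, 0.1853, 0.0032])]
```

View pics/c4.png

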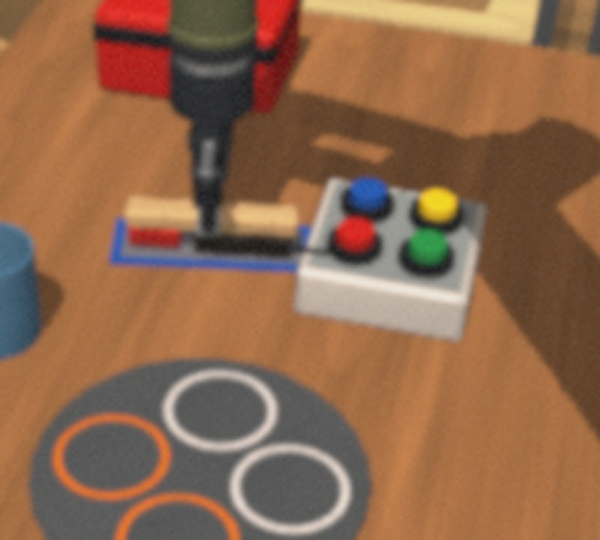

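Request:
arm_command --pt "0 0.08 -0.1 0 1" --pt "0 0 0 0 1" --pt "0 0 0 0 -1" --pt "0 0 0 0 -1" --pt "0 0 0 0 -1" --pt "0 0 0 0 -1" --pt "0 0 1 0 -1" --pt "0 0 1 0 -1"

```text
t: 13.82
position: [0.6254, -0.3117, 0.0903]
eef_rot: [0.451, -0.544, 0.451, 0.545]
contact_force: [0.6, -0.6, 0.1]
grip_width: 1.002
```

Request:
arm_command --pt "0 0 1 -1 -1" --pt "0 1 1 -1 -1" --pt "-0.2 1 1 -1 -1" --pt "-0.2 1 1 -1 -1" --pt "-0.2 1 0 -1 -1" --pt "-0.2 1 0 -1 -1" --pt "-0.2 1 0 -1 -1" --pt "-0.2 1 0 -1 -1"

```text
t: 14.82
position: [0.5954, -0.136, 0.1904]
eef_rot: [0.61, -0.357, 0.61, 0.357]
contact_force: [0.4, -0.6, 0.2]
grip_width: 0.997
```

```bash
python3 - <<'E'
from h import *
ft=snap("top","pics/t5.png"); print(best("brush","top"),best("mat","top"))
for n,z in(("brush",.042),("mat",.002)): print(sil(n,"top",ft,z))
f=snap("side","pics/s5.png");print(best("brush","side"),best("mat","side"))
a=cv2.imread("pics/t5.png")[130:310,340:500];b=cv2.imread("pics/s5.png")[80:260,220:420]
cv2.imwrite("pics/c5.png",cv2.resize(np.hstack([a,b]),None,fx=2.2,fy=2.2,interpolation=cv2.INTER_CUBIC))
E
```

```text
[(0.56, [0.6108, -0.2908, 0.0027]), (0.23, [0.5607, -0.0942, 0.0062])] []
(0.72, array([ 593. , -284.4]), array([110.6,  38.1]), 6.0)
None
[(0.55, [0.612, -0.2959, 0.0028]), (0.43, [0.5597, -0.0218, -0.0026])] [(0.52, [0.6215, -0.3131, 0.0016])]
```

View pics/c5.png

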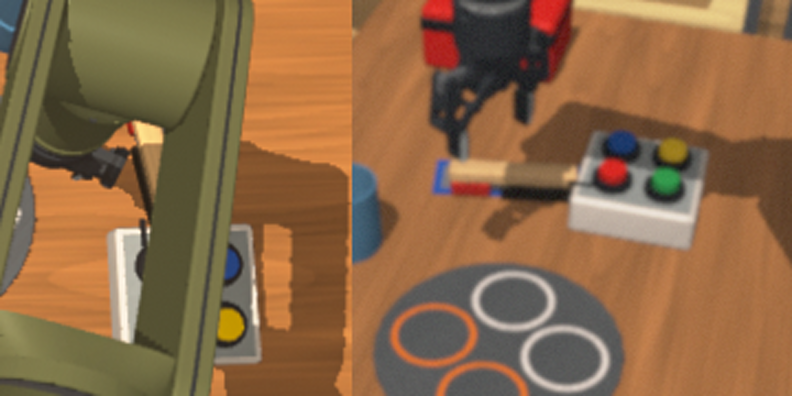

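The brush has shifted after release (now about (0.612,-0.293)), which may be the announced knock. I'll clear the view and re-measure.

Request:
arm_command --pt "-0.4 1 0 0 -1" --pt "-0.4 1 0 0 -1" --pt "-0.4 1 0 0 -1" --pt "-0.4 1 0 0 -1" --pt "-0.4 1 0 0 -1" --pt "0 0 0 0 -1"

```text
t: 15.98
position: [0.5437, -0.0091, 0.1904]
eef_rot: [0.609, -0.358, 0.61, 0.359]
contact_force: [-1.0, 0.1, -0.3]
grip_width: 0.997
```

```bash
python3 - <<'E'
from h import *
ft=snap("top","pics/t6.png"); print(best("brush","top"),best("mat","top"),best("panel","top"))
for n,z in(("brush",.040),("mat",.002)): print(sil(n,"top",ft,z))
f=snap("side","pics/s6.png");print(best("brush","side"),best("mat","side"))
for n,z in(("brush",.040),("mat",.002)): print(sil(n,"side",f,z))
a=cv2.imread("pics/t6.png")[130:310,340:500];b=cv2.imread("pics/s6.png")[80:260,220:420]
cv2.imwrite("pics/c6.png",cv2.resize(np.hstack([a,b]),None,fx=2.2,fy=2.2,interpolation=cv2.INTER_CUBIC))
E
```

```text
[(0.9, [0.6127, -0.2918, 0.0034])] [(0.66, [0.6297, -0.3206, -0.0005]), (0.39, [0.5591, 0.1848, 0.0016])] [(0.83, [0.4516, -0.3178, 0.0018])]
(0.71, array([ 608.1, -283.7]), array([160.3,  40.7]), 10.4)
(0.83, array([ 624.6, -323.9]), array([192.8,  69.1]), 16.7)
[(0.61, [0.3505, 0.3551, -0.0038]), (0.52, [0.6104, -0.2945, 0.0044])] []
(0.63, array([ 591. , -270.7]), array([121.6,  78. ]), 7.6)
None
```

View pics/c6.png

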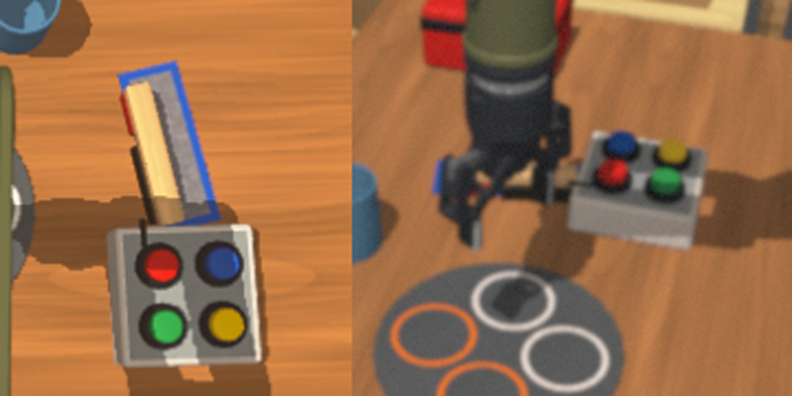

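Request:
arm_command --pt "0.23 -0.94 0 0.7 -1" --pt "0.23 -0.94 0 0.7 -1" --pt "0.23 -0.94 0 0.7 -1" --pt "0.23 -0.94 0 0.7 -1" --pt "0.23 -0.94 0 0.7 -1" --pt "0.23 -0.94 0 0.7 -1" --pt "0.23 -0.94 0 0.7 -1" --pt "0.23 -0.94 0 0.7 -1"

```text
t: 17.52
position: [0.5918, -0.2009, 0.1901]
eef_rot: [0.505, -0.495, 0.505, 0.495]
contact_force: [0.1, 0.4, -0.5]
grip_width: 1.002
```

Request:
arm_command --pt "0.23 -0.94 0 0.7 -1" --pt "0.23 -0.94 0 0.7 -1" --pt "0.23 -0.94 0 0.7 -1" --pt "0.23 -0.94 0 0.1 -1" --pt "0 0 -1 0 -1" --pt "0 0 -1 0 -1" --pt "0 0 -1 0 -1" --pt "0 0 0 0 -1"

```text
t: 18.52
position: [0.6131, -0.2934, 0.1128]
eef_rot: [0.455, -0.539, 0.456, 0.543]
contact_force: [0.6, -0.4, 0.6]
grip_width: 1.001
```

```bash
python3 - <<'E'
from h import *
f=snap("side","pics/s7.png");print(best("brush","side"))
b=cv2.imread("pics/s7.png")[80:260,220:420]
cv2.imwrite("pics/c7.png",cv2.resize(b,None,fx=3,fy=3,interpolation=cv2.INTER_CUBIC))
q=ctrl.observe()["eef_rot"];z=R.from_quat(np.r_[q[1:],q[0]]).as_matrix()[:,2];print(np.degrees(np.arctan2(z[1],z[0])))
E
```

```text
[(0.8, [0.6126, -0.2962, 0.0032]), (0.51, [0.5622, -0.101, 0.0101]), (0.47, [0.7859, -0.0206, -0.0029])]
99.76234122005462
```

View pics/c7.png

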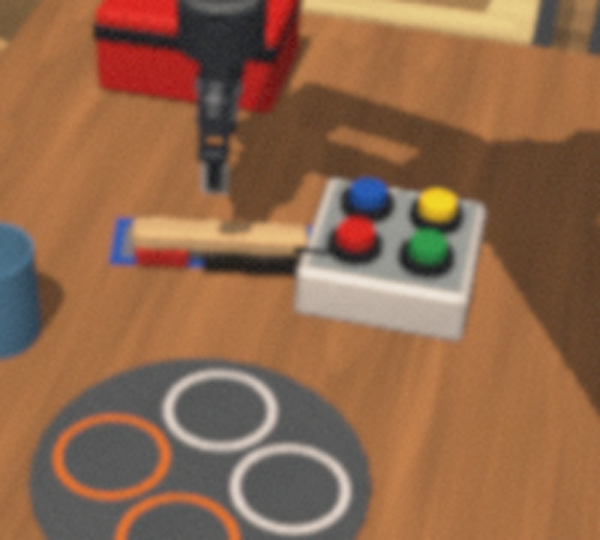

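Request:
arm_command --pt "0 0 -1 0 -1" --pt "0 0 -1 0 -1" --pt "0 0 -0.85 0 -1" --pt "0 0 0 0 -1" --pt "0 0 0 0 1" --pt "0 0 0 0 1" --pt "0 0 0 0 1" --pt "0 0 0 0 1"

```text
t: 19.62
position: [0.6155, -0.2942, 0.0453]
eef_rot: [-0.456, 0.542, -0.455, -0.54]
contact_force: [-0.1, 0.5, 4.7]
grip_width: 0.312
```

Request:
arm_command --pt "0 0 0 0 1" --pt "0 0 0 0 1" --pt "0 0 0.5 0 1" --pt "0.25 -0.45 0 0.1 1" --pt "0.25 -0.45 0 0.1 1" --pt "0 0 0 0 1"

```text
t: 20.38
position: [0.6278, -0.318, 0.0561]
eef_rot: [-0.451, 0.545, -0.451, -0.544]
contact_force: [0.3, -0.7, -0.6]
grip_width: 0.312
```

```bash
python3 - <<'E'
from h import *
f=snap("side","pics/s8.png");print(best("brush","side"),best("mat","side"))
b=cv2.imread("pics/s8.png")[80:260,220:420]
cv2.imwrite("pics/c8.png",cv2.resize(b,None,fx=3,fy=3,interpolation=cv2.INTER_CUBIC))
E
```

```text
[(0.6, [0.6237, -0.3228, 0.0123]), (0.56, [0.7444, 0.3299, 0.0025])] [(0.61, [0.6222, -0.3132, 0.002])]
```

View pics/c8.png

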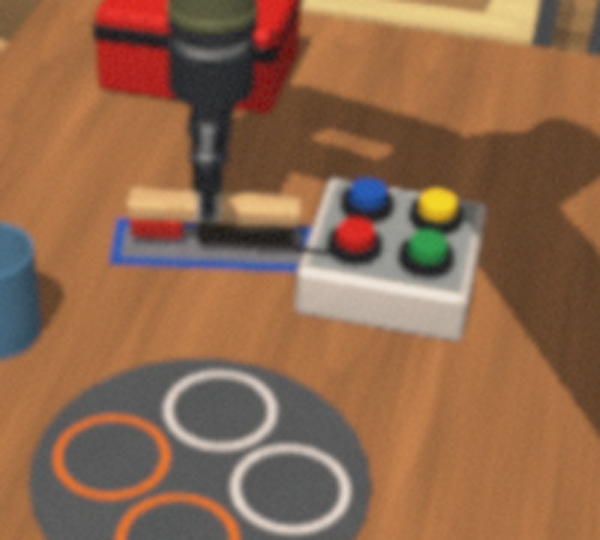

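Request:
arm_command --pt "0 0.12 -0.3 0 1" --pt "0 0 -0.15 0 1" --pt "0 0 0 0 1" --pt "0 0 0 0 -1" --pt "0 0 0 0 -1" --pt "0 0 0 0 -1" --pt "0 0 0 0 -1" --pt "0 0 0.5 0 -1"

```text
t: 21.52
position: [0.6263, -0.3129, 0.057]
eef_rot: [0.451, -0.544, 0.451, 0.546]
contact_force: [-0.4, 0.4, 0.2]
grip_width: 0.996
```

```bash
python3 - <<'E'
from h import *
f=cams.grab_frame("side");print(best("brush","side"),best("mat","side"))
E
```

```text
[(0.58, [0.6199, -0.3167, 0.0009]), (0.19, [0.5612, 0.183, 0.001])] [(0.86, [0.6204, -0.3157, 0.0013])]
```

Request:
arm_command --pt "0 0 1 0 -1" --pt "0 0 1 -1 -1" --pt "0 0.5 1 -1 -1" --pt "-0.2 1 1 -1 -1" --pt "-0.2 1 1 -1 -1" --pt "-0.2 1 0 -1 -1" --pt "-0.2 1 0 -1 -1" --pt "-0.2 1 0 -1 -1"

```text
t: 22.68
position: [0.602, -0.1751, 0.1832]
eef_rot: [0.594, -0.383, 0.594, 0.383]
contact_force: [-0.4, 0.3, -0.8]
grip_width: 1.001
```

Request:
arm_command --pt "-0.1 1 0 0 -1" --pt "-0.1 1 0 0 -1" --pt "-0.1 1 0 0 -1" --pt "-0.1 1 0 0 -1" --pt "-0.1 1 0 0 -1" --pt "0 1 0 0 -1" --pt "0 1 0 0 -1" --pt "0 1 0 0 -1"

```text
t: 23.68
position: [0.5898, 0.0254, 0.1829]
eef_rot: [0.593, -0.385, 0.593, 0.385]
contact_force: [-0.0, 0.5, -0.7]
grip_width: 1.003
```

```bash
python3 - <<'E'
from h import *
ft=snap("top","pics/t9.png"); print(best("brush","top"),best("mat","top"))
for n,z in(("brush",.042),("mat",.002)): print(sil(n,"top",ft,z))
for n in("can","mill","candle","circle"): print(n,best(n,"top",2))
f=snap("side","pics/s9.png");print(best("brush","side"),best("mat","side"))
for n in("can","mill","candle","circle"): print(n,best(n,"side",2))
print([(d["conf"],d["pixels"].sum()) for d in spotter.silhouettes("vase","side")],[(d["conf"],d["pixels"].sum()) for d in spotter.silhouettes("box","side")])
a=cv2.imread("pics/t9.png")[120:320,120:480]
cv2.imwrite("pics/c9.png",cv2.resize(a,None,fx=2.2,fy=2.2,interpolation=cv2.INTER_CUBIC))
E
```

```text
[(0.71, [0.622, -0.311, 0.005])] [(0.68, [0.6286, -0.32, -0.0041])]
(0.74, array([ 620.1, -305.3]), array([161.6,  42. ]), 10.9)
(0.56, array([ 623. , -316.2]), array([194.4,  73.4]), 11.6)
can [(0.85, [0.6022, 0.318, 0.0047])]
mill [(0.52, [0.5579, 0.183, 0.0016]), (0.42, [0.7864, -0.0219, -0.0032])]
candle [(0.78, [0.6994, 0.1875, 0.0028]), (0.32, [0.419, 0.1056, 0.0005])]
circle [(0.74, [0.4205, 0.1067, 0.0032])]
[(0.84, [0.6208, -0.3188, 0.0032])] [(0.58, [0.6199, -0.3148, 0.0013]), (0.54, [0.6219, -0.0244, 0.0015])]
can [(0.7, [0.7772, 0.1002, -0.0002]), (0.55, [0.5984, 0.3157, 0.0039])]
mill [(0.55, [0.5608, 0.1862, 0.003]), (0.16, [0.4274, 0.109, -0.0046])]
candle [(0.96, [0.6941, 0.1876, -0.0014])]
circle [(0.81, [0.4235, 0.1093, -0.0016])]
[] [(0.68, np.int64(810))]
```

View pics/c9.png

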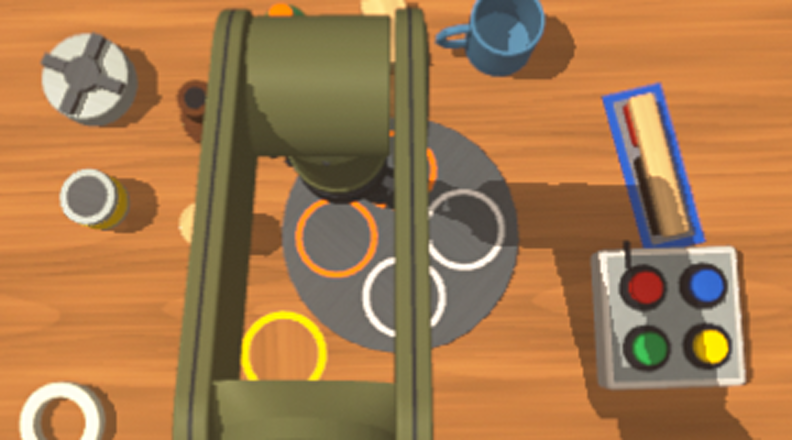

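Brush is back in the middle of the mat. Next, the candle holder at (0.697,0.189).

Request:
arm_command --pt "0.61 0.93 0 0 -1" --pt "0.61 0.93 0 0 -1" --pt "0.61 0.93 0 0 -1" --pt "0.61 0.93 0 0 -1" --pt "0.61 0.93 0 0 -1" --pt "0.61 0.93 0 0 -1" --pt "0.61 0.93 0 0 -1" --pt "0 0 -1 0 -1"

```text
t: 25.58
position: [0.6995, 0.1895, 0.1598]
eef_rot: [0.596, -0.385, 0.591, 0.384]
contact_force: [0.7, -0.2, -0.4]
grip_width: 1.003
```

```bash
python3 - <<'E'
from h import *
f=snap("side","pics/s10.png");print(best("candle","side"),ctrl.observe()["position"])
b=cv2.imread("pics/s10.png")[200:380,100:300]
cv2.imwrite("pics/c10.png",cv2.resize(b,None,fx=3,fy=3,interpolation=cv2.INTER_CUBIC))
E
```

```text
[] [0.6944895  0.187121   0.15453726]
```

View pics/c10.png

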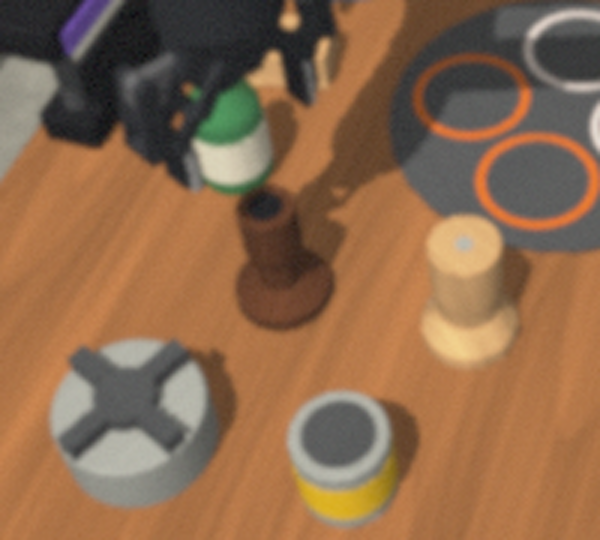

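Request:
arm_command --pt "0.05 0.05 -1 0 -1" --pt "0 0 -1 0 -1" --pt "0 0 -0.6 0 -1" --pt "0 0 -0.6 0 -1" --pt "0 0 0 0 -1" --pt "0 0 0 0 1" --pt "0 0 0 0 1" --pt "0 0 0 0 1"

```text
t: 26.68
position: [0.6985, 0.1885, 0.079]
eef_rot: [0.595, -0.384, 0.593, 0.384]
contact_force: [-0.6, 0.3, 2.5]
grip_width: 0.449
```

Request:
arm_command --pt "0 0 0 0 1" --pt "0 0 0 0 1" --pt "0 0 0.3 0 1" --pt "0 0 1 0 1" --pt "0 0 1 0 1" --pt "0 0 1 0 1"

```text
t: 27.42
position: [0.6969, 0.1878, 0.1601]
eef_rot: [0.593, -0.384, 0.595, 0.384]
contact_force: [-0.4, 0.2, -1.5]
grip_width: 0.454
```

```bash
python3 - <<'E'
from h import *
f=snap("side","pics/s11.png");print(best("candle","side"),ctrl.observe()["position"])
b=cv2.imread("pics/s11.png")[140:380,100:300]
cv2.imwrite("pics/c11.png",cv2.resize(b,None,fx=2.4,fy=2.4,interpolation=cv2.INTER_CUBIC))
E
```

```text
[(0.64, [0.6952, 0.1892, 0.0837])] [0.69931618 0.18832348 0.16327703]
```

View pics/c11.png

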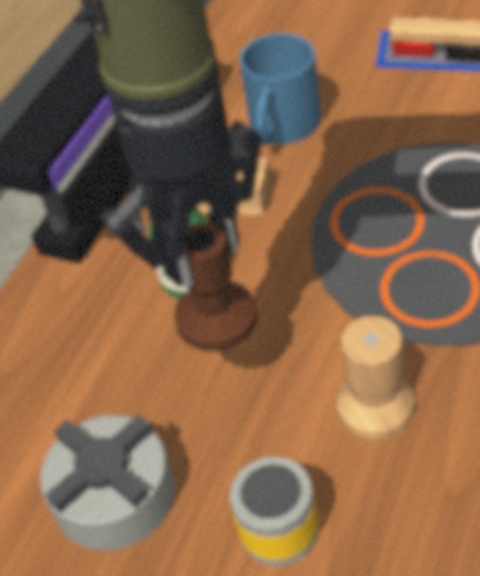

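Request:
arm_command --pt "-0.34 -0.94 0 0 1" --pt "-0.34 -0.94 0 0 1" --pt "-0.34 -0.94 0 0 1" --pt "-0.34 -0.94 0 0 1" --pt "-0.34 -0.94 0 0 1" --pt "-0.34 -0.94 0 0 1" --pt "-0.34 -0.94 0 0 1" --pt "-0.34 -0.94 0 0 1"

```text
t: 28.52
position: [0.6292, -0.0014, 0.1604]
eef_rot: [0.594, -0.384, 0.594, 0.384]
contact_force: [-0.1, 0.2, -1.9]
grip_width: 0.453
```

Request:
arm_command --pt "0 -0.94 0 0 1" --pt "0 0 -1 0 1" --pt "0 0 -1 0 1" --pt "0 0 -0.5 0 1" --pt "0 0 0 0 1" --pt "0 0 0 0 1"

```text
t: 29.28
position: [0.6306, -0.0234, 0.0986]
eef_rot: [0.594, -0.384, 0.593, 0.384]
contact_force: [-0.2, 0.3, -1.2]
grip_width: 0.455
```

```bash
python3 - <<'E'
from h import *
f=snap("side","pics/s12.png");print(best("candle","side"),best("ring_orange_a","side"),ctrl.observe()["position"])
b=cv2.imread("pics/s12.png")[120:320,200:400]
cv2.imwrite("pics/c12.png",cv2.resize(b,None,fx=3,fy=3,interpolation=cv2.INTER_CUBIC))
E
```

```text
[(0.71, [0.6294, -0.0224, 0.0158]), (0.36, [0.7747, 0.0988, 0.0007]), (0.25, [0.4239, -0.2862, 0.0769])] [(0.84, [0.6255, -0.0217, 0.0023]), (0.73, [0.5535, 0.0455, 0.0069])] [ 0.63053588 -0.02332711  0.09888034]
```

View pics/c12.png

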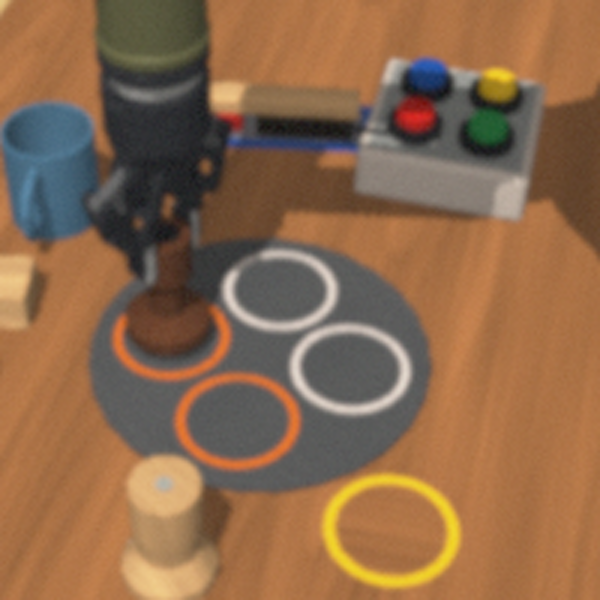

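Request:
arm_command --pt "0 0 -0.3 0 1" --pt "0 0 -0.2 0 1" --pt "0 0 0 0 1"

```text
t: 29.8
position: [0.6296, -0.0233, 0.085]
eef_rot: [0.594, -0.384, 0.594, 0.384]
contact_force: [0.1, 1.1, -1.5]
grip_width: 0.456
```

Request:
arm_command --pt "0 0 -0.1 0 1" --pt "0 0 0 0 1" --pt "0 0 0 0 -1" --pt "0 0 0 0 -1" --pt "0 0 0 0 -1" --pt "0 0 0 0 -1" --pt "0 0 0 0 -1"

```text
t: 30.68
position: [0.6297, -0.0234, 0.0826]
eef_rot: [0.594, -0.384, 0.594, 0.384]
contact_force: [-0.6, -0.5, -0.5]
grip_width: 0.997
```

Request:
arm_command --pt "0 0 0.5 0 -1" --pt "0 0 1 0 -1" --pt "0 0 1 0 -1" --pt "0 0 1 0 -1" --pt "-0.33 0.9 0.6 0 -1" --pt "-0.33 0.9 0 0 -1" --pt "-0.33 0.9 0 0 -1"

```text
t: 31.55
position: [0.6032, 0.0463, 0.1846]
eef_rot: [0.593, -0.384, 0.594, 0.385]
contact_force: [-0.1, 0.1, 0.4]
grip_width: 1.001
```

Request:
arm_command --pt "-0.34 0.96 0 0 -1" --pt "-0.34 0.96 0 0 -1" --pt "-0.34 0.96 0 0 -1" --pt "-0.34 0.96 0 0 -1" --pt "-0.34 0.96 0 0 -1" --pt "-0.1 0.8 0 0 -1" --pt "0 0 0 0 -1"

```text
t: 32.42
position: [0.5591, 0.186, 0.1846]
eef_rot: [0.593, -0.385, 0.593, 0.385]
contact_force: [0.4, -0.5, 0.1]
grip_width: 0.998
```

```bash
python3 - <<'E'
from h import *
f=snap("side","pics/s13.png");print(best("candle","side"),best("ring_orange_a","side"),best("mill","side"),best("brush","side"),ctrl.observe()["position"])
b=cv2.imread("pics/s13.png")[120:360,180:400]
cv2.imwrite("pics/c13.png",cv2.resize(b,None,fx=2.5,fy=2.5,interpolation=cv2.INTER_CUBIC))
E
```

```text
[(0.23, [0.4854, -0.28, 0.0727])] [(0.94, [0.6267, -0.022, 0.0018]), (0.89, [0.5532, 0.0438, 0.0076])] [(0.95, [0.5606, 0.1851, 0.0032]), (0.58, [0.778, -0.1422, 0.0016]), (0.28, [0.6222, -0.318, 0.0014])] [(0.78, [0.6207, -0.3173, 0.0051])] [0.56021604 0.18340489 0.18517398]
```

View pics/c13.png

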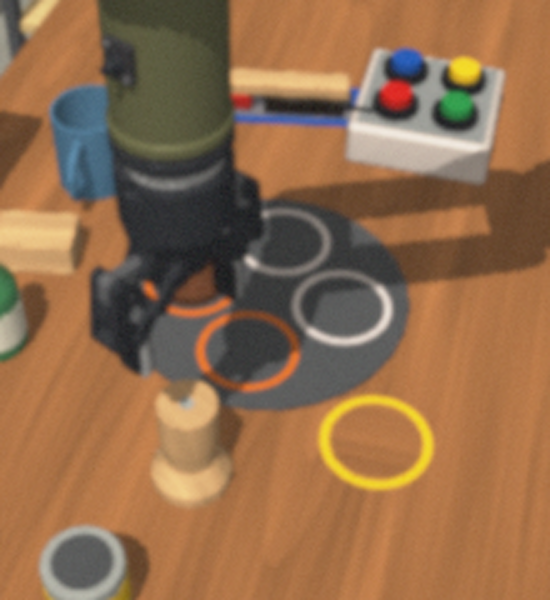

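Request:
arm_command --pt "0 0 -1 0 -1" --pt "0 0 -1 0 -1" --pt "0 0 -1 0 -1" --pt "0 0 -0.8 0 -1" --pt "0 0 -0.5 0 -1" --pt "0 0 0 0 1" --pt "0 0 0 0 1" --pt "0 0 0 0 1"

```text
t: 33.67
position: [0.5608, 0.1842, 0.0789]
eef_rot: [0.594, -0.384, 0.593, 0.384]
contact_force: [-0.3, -0.7, 1.7]
grip_width: 0.549
```

Request:
arm_command --pt "0 0 0 0 1" --pt "0 0 0 0 1" --pt "0 0 0.3 0 1" --pt "0 0 1 0 1" --pt "0 0 1 0 1" --pt "0 0 1 0 1" --pt "0 0 0 0 1"

```text
t: 34.55
position: [0.5612, 0.1848, 0.1621]
eef_rot: [0.595, -0.384, 0.592, 0.384]
contact_force: [0.6, 0.7, -2.1]
grip_width: 0.545
```

```bash
python3 - <<'E'
from h import *
f=snap("side","pics/s14.png");print(best("mill","side"),best("candle","side"),ctrl.observe()["position"])
b=cv2.imread("pics/s14.png")[120:360,180:400]
cv2.imwrite("pics/c14.png",cv2.resize(b,None,fx=2.5,fy=2.5,interpolation=cv2.INTER_CUBIC))
E
```

```text
[(0.74, [0.5598, 0.1862, 0.0845])] [(0.4, [0.5565, -0.0242, -0.0001])] [0.55888523 0.18401492 0.15906798]
```

View pics/c14.png

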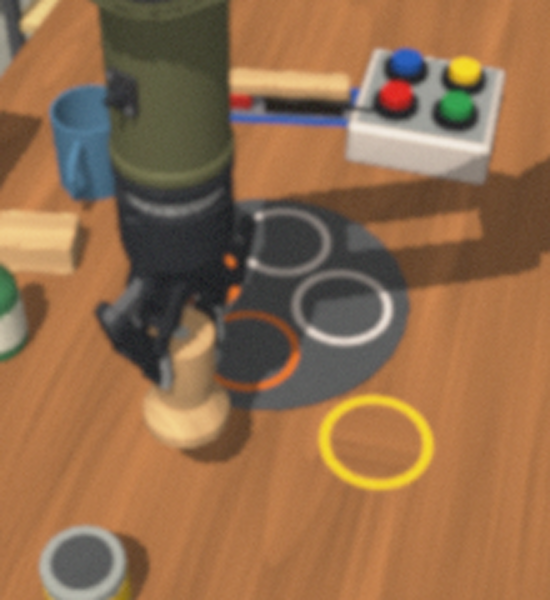

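Request:
arm_command --pt "-0.33 -0.94 0 0 1" --pt "-0.33 -0.94 0 0 1" --pt "-0.33 -0.94 0 0 1" --pt "-0.33 -0.94 0 0 1" --pt "-0.33 -0.94 0 0 1" --pt "-0.33 -0.94 0 0 1" --pt "-0.33 -0.94 0 0 1" --pt "-0.33 -0.94 0 0 1"

```text
t: 35.7
position: [0.4919, -0.0054, 0.1593]
eef_rot: [0.593, -0.383, 0.595, 0.384]
contact_force: [-0.5, -0.4, -1.2]
grip_width: 0.55
```

Request:
arm_command --pt "-0.33 -0.96 0 0 1" --pt "0 0 -1 0 1" --pt "0 0 -1 0 1" --pt "0 0 -0.5 0 1" --pt "0 0 0 0 1" --pt "0 0 0 0 1"

```text
t: 36.45
position: [0.4861, -0.028, 0.0982]
eef_rot: [0.594, -0.384, 0.594, 0.384]
contact_force: [0.3, -0.2, -1.3]
grip_width: 0.546
```

```bash
python3 - <<'E'
from h import *
f=snap("side","pics/s15.png");print(best("candle","side"),best("mill","side"),best("ring_white_a","side"),best("ring_orange_a","side"),ctrl.observe()["position"])
b=cv2.imread("pics/s15.png")[120:320,200:400]
cv2.imwrite("pics/c15.png",cv2.resize(b,None,fx=3,fy=3,interpolation=cv2.INTER_CUBIC))
E
```

```text
[(0.97, [0.6288, -0.0203, 0.0046]), (0.62, [0.7784, 0.0973, -0.0012])] [(0.89, [0.4895, -0.0298, 0.0255]), (0.22, [0.4846, -0.2794, 0.0753])] [(0.74, [0.4872, -0.0266, 0.0077]), (0.56, [0.5612, -0.1019, 0.0079])] [(0.81, [0.6265, -0.0216, 0.0006]), (0.73, [0.5543, 0.048, 0.005]), (0.35, [0.4551, -0.3139, 0.0016])] [ 0.48619845 -0.02780503  0.09844662]
```

View pics/c15.png

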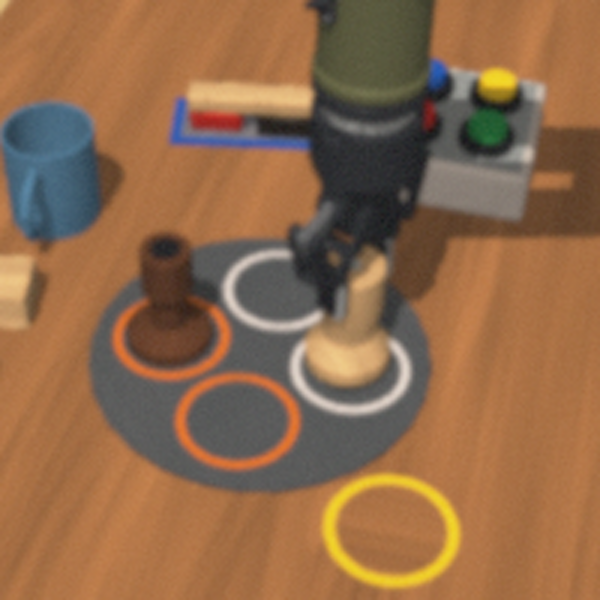

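Candle is centred and the mill is above its ring. Lowering and releasing.

Request:
arm_command --pt "0 0 -0.3 0 1" --pt "0 0 -0.2 0 1" --pt "0 0 -0.1 0 1" --pt "0 0 0 0 1"

```text
t: 37.2
position: [0.4856, -0.0279, 0.0848]
eef_rot: [0.594, -0.384, 0.594, 0.384]
contact_force: [-5.7, -0.4, 21.3]
grip_width: 0.547
```

Request:
arm_command --pt "0 0 0 0 -1" --pt "0 0 0 0 -1" --pt "0 0 0 0 -1" --pt "0 0 0 0 -1" --pt "0 0 0 0 -1" --pt "0 0 0.5 0 -1" --pt "0 0 1 0 -1" --pt "0 0 1 0 -1"

```text
t: 38.2
position: [0.4857, -0.0278, 0.1466]
eef_rot: [0.594, -0.384, 0.594, 0.384]
contact_force: [0.5, 1.1, -0.5]
grip_width: 1.002
```

Request:
arm_command --pt "0 0 1 0 -1" --pt "0 0.5 0.6 0 -1" --pt "0.33 0.98 0 0 -1" --pt "0.33 0.98 0 0 -1" --pt "0.33 0.98 0 0 -1" --pt "0.33 0.98 0 0 -1" --pt "0.33 0.98 0 0 -1" --pt "0.33 0.98 0 0 -1"

```text
t: 39.2
position: [0.5349, 0.1333, 0.1854]
eef_rot: [0.593, -0.384, 0.594, 0.384]
contact_force: [1.0, -0.3, 0.4]
grip_width: 0.999
```

Request:
arm_command --pt "0.33 0.98 0 0 -1" --pt "0.33 0.98 0 0 -1" --pt "0.33 0.98 0 0 -1" --pt "0.33 0.98 0 0 -1" --pt "0.33 0.98 0 0 -1" --pt "0.33 0.98 0 0 -1" --pt "0.33 0.98 0 0 -1" --pt "0 0 0 0 -1"

```text
t: 40.2
position: [0.5935, 0.3056, 0.185]
eef_rot: [0.594, -0.385, 0.593, 0.385]
contact_force: [-0.7, -0.4, -0.7]
grip_width: 0.999
```

```bash
python3 - <<'E'
from h import *
f=snap("side","pics/s16.png");
for n in("can","mill","candle","brush"): print(n,best(n,"side",2))
print(ctrl.observe()["position"])
b=cv2.imread("pics/s16.png")[120:420,140:400]
cv2.imwrite("pics/c16.png",cv2.resize(b,None,fx=2,fy=2,interpolation=cv2.INTER_CUBIC))
E
```

```text
can [(0.97, [0.5934, 0.3144, 0.0008])]
mill [(0.62, [0.4858, -0.0262, 0.0092])]
candle [(0.8, [0.6289, -0.0213, 0.0089])]
brush [(0.77, [0.6226, -0.3158, 0.0007]), (0.55, [0.422, -0.2853, 0.0759])]
[0.59258299 0.30241477 0.1852185 ]
```

View pics/c16.png

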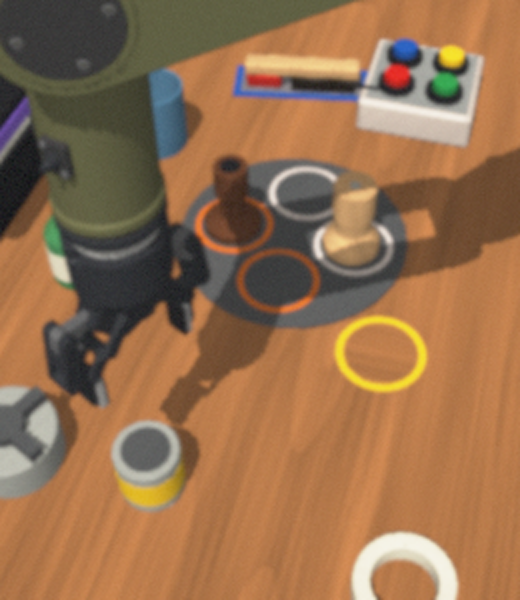

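Request:
arm_command --pt "0.26 0.48 -1 0 -1" --pt "0 0 -1 0 -1" --pt "0 0 -1 0 -1" --pt "0 0 -1 0 -1" --pt "0 0 0 0 -1"

```text
t: 41.08
position: [0.5977, 0.3136, 0.0833]
eef_rot: [0.592, -0.384, 0.596, 0.384]
contact_force: [-0.3, -0.2, 0.5]
grip_width: 1.0
```

```bash
python3 - <<'E'
from h import *
f=snap("side","pics/s17.png");
print(ctrl.observe()["position"],best("can","side"))
b=cv2.imread("pics/s17.png")[220:420,120:320]
cv2.imwrite("pics/c17.png",cv2.resize(b,None,fx=3,fy=3,interpolation=cv2.INTER_CUBIC))
E
```

```text
[0.59884277 0.31421857 0.08480211] [(0.94, [0.5954, 0.3163, 0.0036])]
```

View pics/c17.png

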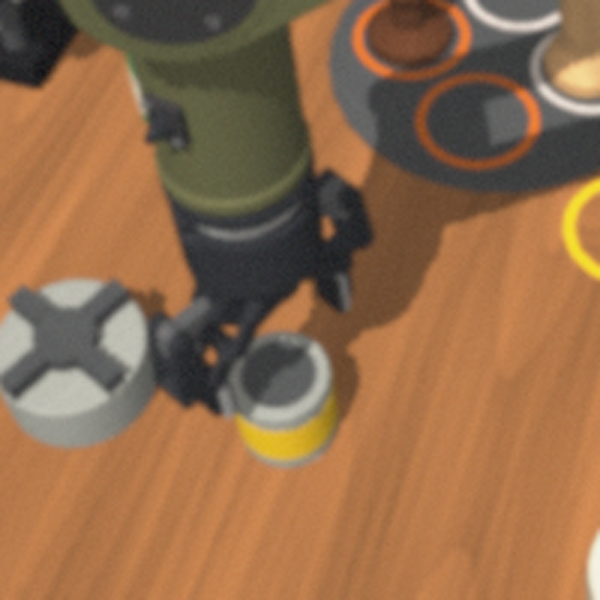

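```bash
python3 - <<'E'
from h import *
f=cams.grab_frame("side")
def toplane(px,z): return plane(f,[[120+px[0]/3,220+px[1]/3]],z)[0]
for p in((225,408),(345,308)): print(toplane(p,.08),toplane(p,.075))
r=spotter.silhouettes("can","side")[0]; ys,xs=np.nonzero(r["pixels"]); 
# lid ellipse centre approx
print("lid",toplane((282,380),.062), xs.min(),xs.max(),ys.min(),ys.max())
# left/right extremes of can
print(plane(f,[[xs.min(),ys[xs==xs.min()].mean()],[xs.max(),ys[xs==xs.max()].mean()]],.05))
E
```

```text
[0.61516471 0.3561219 ] [0.61690885 0.35381419]
[0.57161747 0.27284139] [0.57305265 0.26994282]
lid [0.59594529 0.32062911] 196 232 329 375
[[0.63140731 0.32382339]
 [0.56013167 0.32781801]]
```

Request:
arm_command --pt "0 0.12 0 0 -1" --pt "0 0 -0.6 0 -1" --pt "0 0 -0.6 0 -1" --pt "0 0 -0.6 0 -1" --pt "0 0 0 0 -1"

```text
t: 41.9
position: [0.5978, 0.3174, 0.0377]
eef_rot: [0.592, -0.384, 0.595, 0.384]
contact_force: [0.3, 0.1, -0.4]
grip_width: 1.004
```

Request:
arm_command --pt "0 0 0 0 1" --pt "0 0 0 0 1" --pt "0 0 0 0 1" --pt "0 0 0 0 1" --pt "0 0 0.4 0 1" --pt "0 0 1 0 1" --pt "0 0 1 0 1" --pt "0 0 0 0 1"

```text
t: 42.9
position: [0.601, 0.319, 0.1028]
eef_rot: [0.596, -0.384, 0.592, 0.384]
contact_force: [0.4, -0.4, -3.2]
grip_width: 0.711
```

```bash
python3 - <<'E'
from h import *
f=snap("side","pics/s18.png");
print(ctrl.observe()["position"],best("can","side"))
b=cv2.imread("pics/s18.png")[220:420,120:320]
cv2.imwrite("pics/c18.png",cv2.resize(b,None,fx=3,fy=3,interpolation=cv2.INTER_CUBIC))
E
```

```text
[0.59992742 0.31844573 0.10120301] [(0.71, [0.4869, -0.0254, 0.0078]), (0.59, [0.5988, 0.3166, 0.0642])]
```

View pics/c18.png

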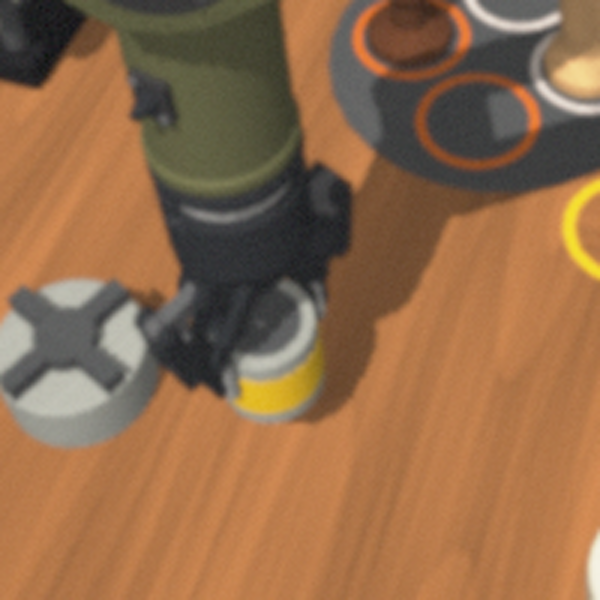

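Request:
arm_command --pt "-0.79 -0.93 0 0 1" --pt "-0.79 -0.93 0 0 1" --pt "-0.79 -0.93 0 0 1" --pt "-0.79 -0.93 0 0 1" --pt "-0.79 -0.93 0 0 1" --pt "-0.79 -0.93 0 0 1" --pt "-0.79 -0.93 0 0 1" --pt "-0.79 -0.93 0 0 1"

```text
t: 44.0
position: [0.4396, 0.1312, 0.0992]
eef_rot: [0.593, -0.384, 0.595, 0.384]
contact_force: [0.8, -0.5, -2.9]
grip_width: 0.717
```

Request:
arm_command --pt "-0.79 -0.93 0 0 1" --pt "0 0 -1 0 1" --pt "0 0 -1 0 1" --pt "0 0 0 0 1" --pt "0 0 0 0 1"

```text
t: 44.62
position: [0.4216, 0.1089, 0.0503]
eef_rot: [0.593, -0.384, 0.594, 0.384]
contact_force: [0.8, -0.2, -3.0]
grip_width: 0.717
```

```bash
python3 - <<'E'
from h import *
f=snap("side","pics/s19.png");
print(ctrl.observe()["position"],best("can","side"),best("circle","side"))
b=cv2.imread("pics/s19.png")[200:400,220:420]
cv2.imwrite("pics/c19.png",cv2.resize(b,None,fx=3,fy=3,interpolation=cv2.INTER_CUBIC))
E
```

```text
[0.42212898 0.10904317 0.05064549] [(0.85, [0.4228, 0.1093, 0.0117])] [(0.64, [0.4269, 0.1104, -0.0017])]
```

View pics/c19.png

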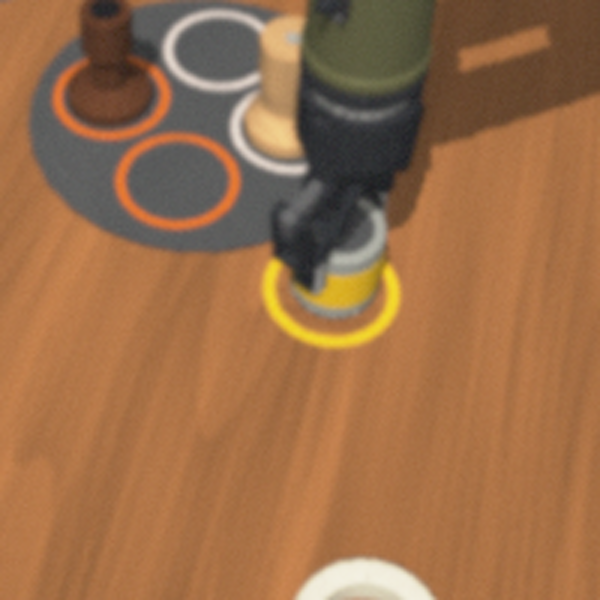

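Request:
arm_command --pt "0 0 -0.3 0 1" --pt "0 0 -0.2 0 1" --pt "0 0 0 0 1" --pt "0 0 0 0 -1" --pt "0 0 0 0 -1" --pt "0 0 0 0 -1" --pt "0 0 0 0 -1" --pt "0 0 0.5 0 -1"

```text
t: 45.78
position: [0.4208, 0.1087, 0.0499]
eef_rot: [0.593, -0.384, 0.595, 0.384]
contact_force: [-0.2, 0.0, 0.2]
grip_width: 1.0
```

Request:
arm_command --pt "0 0 1 0 -1" --pt "0 0 1 0 -1" --pt "0 0 1 0 -1" --pt "0 0 1 0 -1" --pt "0.5 0.8 0.8 0 -1" --pt "0.5 1 0 0 -1" --pt "0.5 1 0 0 -1" --pt "0.5 1 0 0 -1"

```text
t: 46.78
position: [0.472, 0.2046, 0.1712]
eef_rot: [0.594, -0.384, 0.593, 0.384]
contact_force: [0.6, -0.2, 0.4]
grip_width: 1.001
```

Request:
arm_command --pt "0 1 0 0 -1" --pt "0 1 0 0 -1" --pt "0 1 0 0 -1" --pt "0 0 0 0 -1"

```text
t: 47.28
position: [0.4718, 0.2803, 0.1709]
eef_rot: [0.594, -0.385, 0.593, 0.385]
contact_force: [-0.5, -0.8, -0.3]
grip_width: 1.0
```

```bash
python3 - <<'E'
from h import *
f=snap("top","pics/t20.png");g=snap("side","pics/s20.png")
print(ctrl.observe()["position"])
for n in("can","circle","mill","ring_white_a","candle","ring_orange_a","brush","mat","key_green_top","key_blue_top","key_yellow_top","key_red_top"): print(n,best(n,"top",2),best(n,"side",2))
E
```

```text
[0.47134296 0.27853328 0.17058318]
can [(0.89, [0.4255, 0.1097, 0.0001]), (0.43, [0.6301, -0.0204, 0.0097])] [(0.76, [0.4187, 0.1074, 0.0063]), (0.2, [0.7758, 0.0959, 0.0013])]
circle [(0.59, [0.422, 0.1063, -0.002])] [(0.95, [0.4244, 0.109, -0.0037]), (0.26, [0.4239, -0.2869, 0.0747])]
mill [(0.55, [0.4868, -0.0281, 0.0089])] [(0.77, [0.4857, -0.0253, 0.0078])]
ring_white_a [(0.73, [0.5595, -0.0955, 0.0049]), (0.64, [0.4865, -0.0325, 0.0036])] [(0.66, [0.4864, -0.026, 0.0081])]
candle [(0.78, [0.6283, -0.0233, 0.0056]), (0.72, [0.35, 0.3616, -0.0025])] [(0.88, [0.6306, -0.0216, 0.0067])]
ring_orange_a [(0.84, [0.6316, -0.0231, 0.0097]), (0.62, [0.5524, 0.0465, 0.0078])] [(0.74, [0.6247, -0.0232, 0.001])]
brush [(0.96, [0.6238, -0.3099, 0.0016])] [(0.56, [0.4519, -0.3129, 0.0007])]
mat [(0.88, [0.6308, -0.3218, -0.0043])] []
key_green_top [(0.46, [0.4211, -0.2839, 0.0755])] [(0.51, [0.4207, -0.2821, 0.0736])]
key_blue_top [(0.57, [0.4866, -0.3507, 0.0726])] []
key_yellow_top [(0.44, [0.4251, -0.3518, 0.0747])] []
key_red_top [(0.47, [0.4892, -0.2836, 0.0696]), (0.41, [0.4875, -0.0298, 0.0082])] [(0.35, [0.7833, -0.0198, -0.0041])]
```

View pics/t20.png

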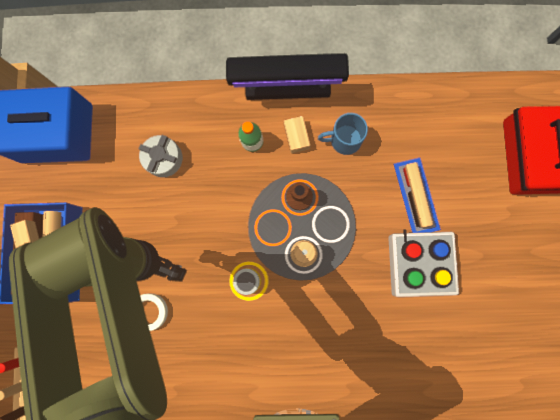

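View pics/s20.png

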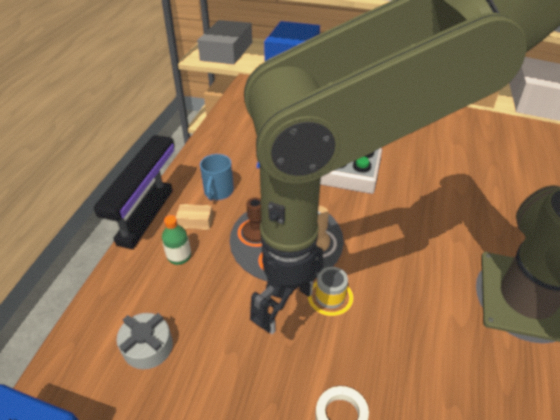

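All is in place: can centred in its circle, mill in a white ring, candle in an orange ring, brush on the mat. Now close the gripper and go to the green key.

Request:
arm_command --pt "0 -0.94 0.5 0 1" --pt "0 -0.94 0.5 0 1" --pt "-0.1 -0.94 0 0 1" --pt "-0.1 -0.94 0 0 1" --pt "-0.1 -0.94 0 0 1" --pt "-0.1 -0.94 0 0 1" --pt "-0.1 -0.94 0 0 1" --pt "0 -0.94 0 0 1" --newtons 40

```text
t: 49.58
position: [0.4589, 0.0902, 0.1954]
eef_rot: [0.594, -0.384, 0.594, 0.384]
contact_force: [0.8, 0.2, 0.4]
grip_width: -0.0
```

Request:
arm_command --pt "0 -0.94 0 0 1" --pt "0 -0.94 0 0 1" --pt "0 -0.94 0 0 1" --pt "0 -0.94 0 0 1" --pt "0 -0.94 0 0 1" --pt "0 -0.94 0 0 1" --pt "0 -0.94 0 0 1" --pt "0 -0.94 0 0 1"

```text
t: 50.58
position: [0.4592, -0.0979, 0.1954]
eef_rot: [0.594, -0.384, 0.594, 0.384]
contact_force: [0.5, 0.3, -0.1]
grip_width: -0.001
```

Request:
arm_command --pt "-0.2 -0.92 0 0 1" --pt "-0.2 -0.92 0 0 1" --pt "-0.2 -0.92 0 0 1" --pt "-0.2 -0.92 0 0 1" --pt "-0.2 -0.92 0 0 1" --pt "-0.2 -0.92 0 0 1" --pt "-0.2 -0.92 0 0 1" --pt "-0.1 -0.92 0 0 1"

```text
t: 51.58
position: [0.4214, -0.2818, 0.1954]
eef_rot: [0.594, -0.384, 0.594, 0.384]
contact_force: [-0.3, 0.6, 0.3]
grip_width: 0.003
```

```bash
python3 - <<'E'
from h import *
g=snap("side","pics/s21.png")
for n in("key_green_top","key_blue_top","key_yellow_top","key_red_top","brush","can","candle","mill"): print(n,best(n,"side",2))
print(ctrl.observe()["position"],ctrl.tip_extent)
b=g["frame"][60:240,240:440]
cv2.imwrite("pics/c21.png",cv2.resize(b[:,:,::-1],None,fx=3,fy=3,interpolation=cv2.INTER_CUBIC))
E
```

```text
key_green_top [(0.65, [0.424, -0.2857, 0.0756])]
key_blue_top []
key_yellow_top [(0.45, [0.4211, -0.3496, 0.0738])]
key_red_top [(0.61, [0.4857, -0.2821, 0.0752])]
brush [(0.69, [0.7781, 0.0965, -0.0013]), (0.68, [0.3482, 0.3535, -0.0021])]
can [(0.87, [0.4208, 0.1093, 0.0037])]
candle [(0.94, [0.6284, -0.0228, 0.006])]
mill [(0.61, [0.487, -0.0309, 0.0086])]
[ 0.4217304  -0.2802773   0.19532256] 0.014
```

View pics/c21.png

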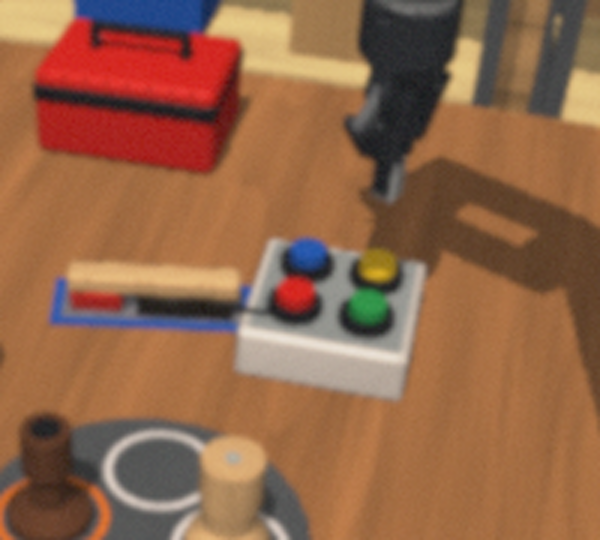

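Request:
arm_command --pt "0 -0.08 -1 0 1" --pt "0 0 -1 0 1" --pt "0 0 -1 0 1" --pt "0 0 -0.9 0 1" --pt "0 0 0 0 1"

```text
t: 52.65
position: [0.4207, -0.2817, 0.0965]
eef_rot: [0.593, -0.383, 0.594, 0.386]
contact_force: [-0.0, 0.5, 0.3]
grip_width: 0.001
```

Request:
arm_command --pt "0 0 -0.3 0 1" --pt "0 0 -0.25 0 1" --pt "0 0 -0.2 0 1" --pt "0 0 0 0 1" --pt "0 0 0 0 1"

```text
t: 53.28
position: [0.4225, -0.2836, 0.08]
eef_rot: [0.594, -0.385, 0.593, 0.383]
contact_force: [0.9, 1.8, 6.1]
grip_width: -0.002
```

```bash
python3 - <<'E'
from h import *
g=snap("side","pics/s22.png")
s=ctrl.observe();print(s["position"],s["contact_force"])
print(best("key_green_top","side"))
b=g["frame"][60:240,240:440]
cv2.imwrite("pics/c22.png",cv2.resize(b[:,:,::-1],None,fx=3,fy=3,interpolation=cv2.INTER_CUBIC))
E
```

```text
[ 0.42255466 -0.28351485  0.08003435] [0.42273257 0.93213766 6.73201853]
[(0.46, [0.4198, -0.2828, 0.0675])]
```

View pics/c22.png

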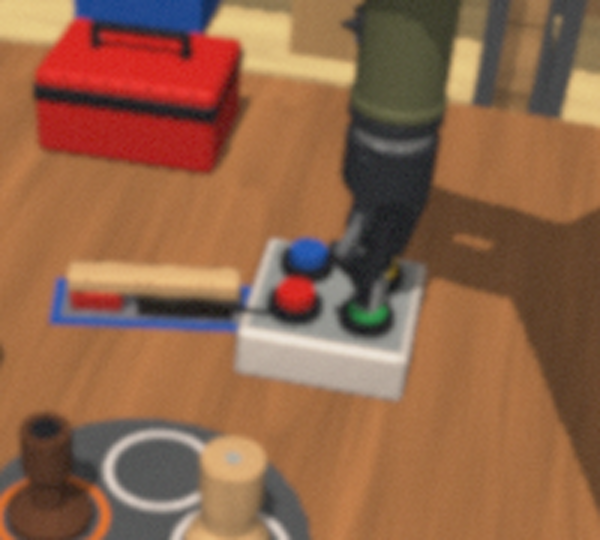

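Request:
arm_command --pt "0 0 -0.06 0 1" --pt "0 0 0 0 1" --pt "0 0 1 0 1" --pt "0 0 1 0 1" --pt "0.9 -0.9 0 0 1" --pt "0.9 -0.9 0 0 1" --pt "0.8 -0.8 0 0 1" --pt "0 0 0 0 1"

```text
t: 54.38
position: [0.4882, -0.3498, 0.1275]
eef_rot: [0.594, -0.385, 0.594, 0.383]
contact_force: [-0.8, 1.4, 0.3]
grip_width: -0.003
```

```bash
python3 - <<'E'
from h import *
g=snap("side","pics/s23.png")
s=ctrl.observe();print(s["position"],s["contact_force"])
for n in("key_green_top","key_blue_top","key_yellow_top","key_red_top","can","candle","mill","brush"): print(n,best(n,"side",2))
b=g["frame"][60:240,240:440]
cv2.imwrite("pics/c23.png",cv2.resize(b[:,:,::-1],None,fx=3,fy=3,interpolation=cv2.INTER_CUBIC))
E
```

```text
[ 0.48670715 -0.34828359  0.12712884] [-0.67695747 -0.34848343 -0.34090104]
key_green_top [(0.54, [0.4226, -0.2851, 0.0737])]
key_blue_top [(0.51, [0.4881, -0.3462, 0.0762])]
key_yellow_top [(0.52, [0.423, -0.3454, 0.0754])]
key_red_top [(0.4, [0.7794, 0.0997, -0.0004])]
can [(0.68, [0.4227, 0.1082, 0.0052]), (0.65, [0.4857, -0.0261, 0.0053])]
candle [(0.82, [0.6299, -0.0232, 0.0067]), (0.44, [0.4253, -0.2834, 0.0726])]
mill [(0.93, [0.4842, -0.0283, 0.011])]
brush [(0.98, [0.6205, -0.3176, 0.0033])]
```

View pics/c23.png

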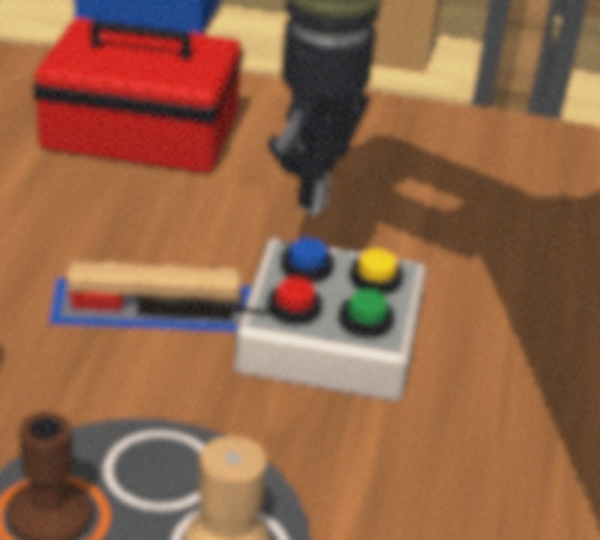

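Request:
arm_command --pt "0 0 -1 0 1" --pt "0 0 -0.4 0 1" --pt "0 0 -0.3 0 1" --pt "0 0 -0.27 0 1" --pt "0 0 0 0 1" --pt "0 0 0 0 1" --pt "0 0 0 0 1"

```text
t: 55.7
position: [0.4863, -0.3477, 0.08]
eef_rot: [0.594, -0.384, 0.594, 0.384]
contact_force: [-3.7, 3.0, 11.4]
grip_width: -0.004
```

```bash
python3 - <<'E'
from h import *
g=snap("side","pics/s24.png")
s=ctrl.observe();print(s["position"],s["contact_force"],best("key_blue_top","side"))
b=g["frame"][60:240,240:440]
cv2.imwrite("pics/c24.png",cv2.resize(b[:,:,::-1],None,fx=3,fy=3,interpolation=cv2.INTER_CUBIC))
E
```

```text
[ 0.48629372 -0.34768774  0.07998083] [-3.73090746  3.72321155 11.02577834] [(0.52, [0.4869, -0.3446, 0.0697]), (0.37, [0.5603, -0.0982, 0.0079])]
```

View pics/c24.png

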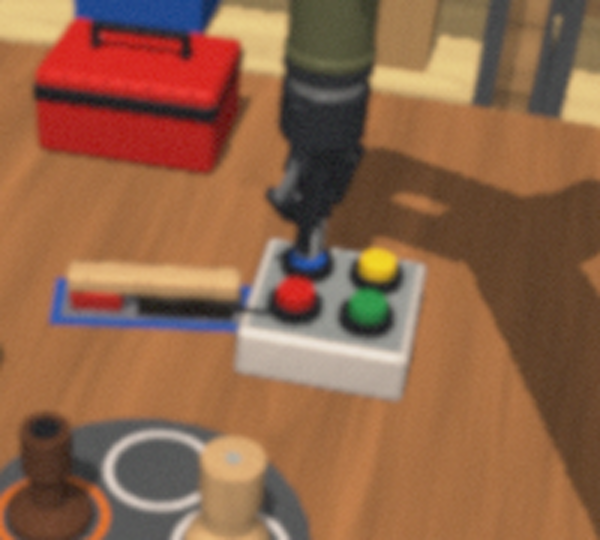

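Blue is fully down at 11 N. Lift and go to yellow.

Request:
arm_command --pt "0 0 1 0 1" --pt "0 0 1 0 1" --pt "-0.9 0 0 0 1" --pt "-0.9 -0.03 0 0 1" --pt "-0.8 0 0 0 1" --pt "0 0 0 0 1"

```text
t: 56.55
position: [0.4204, -0.3486, 0.1283]
eef_rot: [0.594, -0.383, 0.594, 0.384]
contact_force: [-0.1, -0.7, -0.6]
grip_width: 0.003
```

```bash
python3 - <<'E'
from h import *
g=snap("side","pics/s25.png")
s=ctrl.observe();print(s["position"],s["contact_force"])
for n in("key_green_top","key_blue_top","key_yellow_top","can","candle","mill","brush"): print(n,best(n,"side",2))
E
```

```text
[ 0.4215974  -0.34911565  0.12850754] [-0.10223523  0.06806763  0.67673483]
key_green_top [(0.7, [0.4223, -0.2864, 0.0768])]
key_blue_top [(0.47, [0.4891, -0.3452, 0.0754]), (0.27, [0.3503, 0.3552, -0.0024])]
key_yellow_top [(0.62, [0.419, -0.3489, 0.0729])]
can [(0.61, [0.4234, 0.1083, 0.0038])]
candle [(0.86, [0.6287, -0.0213, 0.0093]), (0.49, [0.4186, -0.3506, 0.0728])]
mill [(0.9, [0.4846, -0.0275, 0.0086])]
brush [(0.82, [0.6248, -0.3145, 0.0043]), (0.54, [0.5517, 0.0436, 0.0082])]
```

Request:
arm_command --pt "0 0 -1 0 1" --pt "0 0 -0.4 0 1" --pt "0 0 -0.3 0 1" --pt "0 0 -0.23 0 1" --pt "0 0 0 0 1" --pt "0 0 0 0 1" --pt "0 0 0 0 1"

```text
t: 57.82
position: [0.4216, -0.3485, 0.0804]
eef_rot: [0.594, -0.384, 0.594, 0.384]
contact_force: [-1.8, 2.9, 4.8]
grip_width: -0.001
```

```bash
python3 - <<'E'
from h import *
g=snap("side","pics/s26.png")
s=ctrl.observe();print(s["position"],s["contact_force"],best("key_yellow_top","side"))
b=g["frame"][60:240,240:440]
cv2.imwrite("pics/c26.png",cv2.resize(b[:,:,::-1],None,fx=3,fy=3,interpolation=cv2.INTER_CUBIC))
E
```

```text
[ 0.42155157 -0.34848145  0.0803227 ] [-1.16913687  2.85295381  5.52501014] [(0.45, [0.7783, -0.1434, 0.0022]), (0.24, [0.4271, 0.109, -0.0031])]
```

View pics/c26.png

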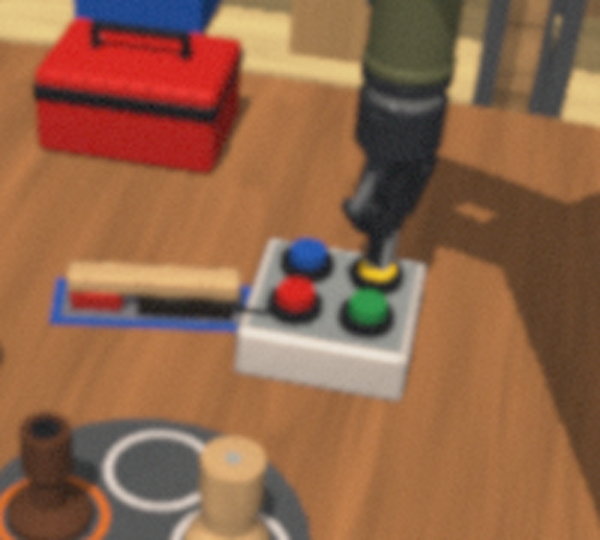

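Request:
arm_command --pt "0 0 -0.08 0 1" --pt "0 0 0 0 1" --pt "0 0 0 0 1"

```text
t: 58.3
position: [0.4216, -0.3486, 0.0798]
eef_rot: [0.594, -0.384, 0.594, 0.384]
contact_force: [-3.6, 5.1, 18.1]
grip_width: -0.002
```

Request:
arm_command --pt "0 0 1 0 1" --pt "0 0 1 0 1" --pt "0 0.9 0 0 1" --pt "0 0.9 0 0 1" --pt "0 0.8 0 0 1" --pt "0 0 0 0 1"

```text
t: 59.05
position: [0.4208, -0.281, 0.1272]
eef_rot: [0.593, -0.384, 0.594, 0.386]
contact_force: [0.4, -0.1, -0.1]
grip_width: -0.003
```

```bash
python3 - <<'E'
from h import *
g=snap("side","pics/s27.png");f=snap("top","pics/t27.png")
s=ctrl.observe();print(s["position"],s["contact_force"])
for n in("key_green_top","key_blue_top","key_yellow_top","key_red_top","can","candle","mill","brush"): print(n,best(n,"side",2),best(n,"top",2))
E
```

```text
[ 0.42190188 -0.28343851  0.12776042] [ 0.32164856 -0.23672885 -0.22661898]
key_green_top [(0.63, [0.4214, -0.2819, 0.0759]), (0.61, [0.3495, 0.3559, -0.0021])] [(0.54, [0.4223, -0.283, 0.0739])]
key_blue_top [(0.68, [0.4849, -0.3475, 0.0748]), (0.45, [0.6296, -0.0232, 0.0073])] [(0.53, [0.4882, -0.3488, 0.0695])]
key_yellow_top [] [(0.44, [0.7789, 0.0916, -0.0029]), (0.2, [0.6223, -0.3142, 0.0024])]
key_red_top [(0.67, [0.483, -0.2818, 0.0731])] [(0.5, [0.4887, -0.2842, 0.0749])]
can [(0.84, [0.4205, 0.1059, 0.0012]), (0.71, [0.4833, -0.0284, 0.008])] [(0.94, [0.4261, 0.1083, -0.0005])]
candle [(0.59, [0.6276, -0.0231, 0.0055])] [(0.86, [0.6288, -0.0224, 0.0065])]
mill [(0.7, [0.4837, -0.0273, 0.0079]), (0.48, [0.5597, -0.0212, 0.0011])] [(0.75, [0.4876, -0.0271, 0.013])]
brush [(0.91, [0.6243, -0.3152, 0.0052]), (0.71, [0.7776, -0.1445, 0.0049])] [(0.61, [0.6213, -0.3099, 0.0026])]
```

Everything is still in place; pressing green again.

Request:
arm_command --pt "0 0 -1 0 1" --pt "0 0 -0.4 0 1" --pt "0 0 -0.3 0 1" --pt "0 0 -0.25 0 1" --pt "0 0 0 0 1" --pt "0 0 0 0 1"

```text
t: 60.7
position: [0.4214, -0.2835, 0.08]
eef_rot: [0.594, -0.384, 0.594, 0.384]
contact_force: [-1.8, 2.4, 6.7]
grip_width: -0.001
```

```bash
python3 - <<'E'
from h import *
g=snap("side","pics/s28.png")
s=ctrl.observe();print(s["position"],s["contact_force"])
E
```

```text
[ 0.42138136 -0.2835379   0.0800053 ] [-2.299496    1.63293565  6.67599819]
```

Request:
arm_command --pt "0 0 -0.06 0 1" --pt "0 0 0 0 1" --pt "0 0 0 0 1"

```text
t: 61.12
position: [0.4214, -0.2836, 0.0798]
eef_rot: [0.594, -0.384, 0.594, 0.384]
contact_force: [-4.6, 3.6, 18.1]
grip_width: -0.001
```

Request:
arm_command --pt "0 0 1 0 1" --pt "0 0 1 0 1" --pt "0 0 1 0 1" --pt "0 0 1 0 1" --pt "0 0 0.5 0 1" --pt "0 0 0 0 1" --pt "0 0 0 0 1"

```text
t: 62.0
position: [0.4212, -0.2835, 0.1894]
eef_rot: [0.594, -0.384, 0.594, 0.385]
contact_force: [-0.5, 0.4, -0.0]
grip_width: -0.0
```

```bash
python3 - <<'E'
from h import *
g=snap("side","pics/s29.png");f=snap("top","pics/t29.png")
s=ctrl.observe();print(s["position"],s["contact_force"],s["t"])
for n in("key_green_top","key_blue_top","key_yellow_top","key_red_top","can","candle","mill","brush","mat"): print(n,best(n,"side",2),best(n,"top",2))
cv2.imwrite("pics/c29.png",cv2.resize(np.hstack([f["frame"][100:320,200:480],g["frame"][100:320,180:460]])[:,:,::-1],None,fx=1.42,fy=1.42,interpolation=cv2.INTER_CUBIC))
E
```

```text
[ 0.42113152 -0.28339479  0.18918502] [ 0.66595957 -0.84788639  0.26963909] 62.1
key_green_top [(0.54, [0.4234, -0.2867, 0.0731]), (0.22, [0.4224, -0.3502, 0.0733])] [(0.52, [0.4225, -0.2828, 0.077])]
key_blue_top [(0.46, [0.6223, -0.3158, 0.0003]), (0.44, [0.4852, -0.3457, 0.0781])] [(0.63, [0.4891, -0.3517, 0.0704])]
key_yellow_top [(0.54, [0.4217, -0.3479, 0.075]), (0.43, [0.3495, 0.3552, -0.0031])] [(0.62, [0.558, -0.0956, 0.0035]), (0.21, [0.4244, 0.1109, 0.0016])]
key_red_top [(0.5, [0.4842, -0.2803, 0.0732]), (0.49, [0.7432, 0.328, 0.0051])] [(0.55, [0.4877, -0.2825, 0.0732])]
can [(0.7, [0.4212, 0.1089, 0.0017])] [(0.93, [0.4258, 0.1127, 0.0026]), (0.58, [0.6288, -0.3197, -0.0022])]
candle [] [(0.64, [0.6279, -0.0256, 0.0079]), (0.3, [0.4854, -0.3496, 0.0706])]
mill [(0.64, [0.4855, -0.0261, 0.0096])] [(0.87, [0.4845, -0.029, 0.0085]), (0.65, [0.7731, -0.1462, -0.0005])]
brush [(0.97, [0.6209, -0.3157, 0.0026]), (0.4, [0.5554, -0.0254, -0.0001])] [(0.84, [0.6247, -0.3124, -0.0006]), (0.38, [0.7775, 0.0927, -0.0038])]
mat [(0.88, [0.621, -0.3124, 0.0015])] [(0.73, [0.4886, -0.2836, 0.0728]), (0.56, [0.6265, -0.3183, -0.0025])]
```

View pics/c29.png

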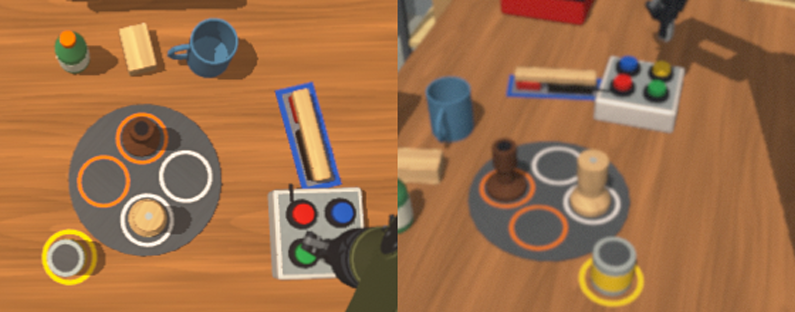

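View pics/s28.png

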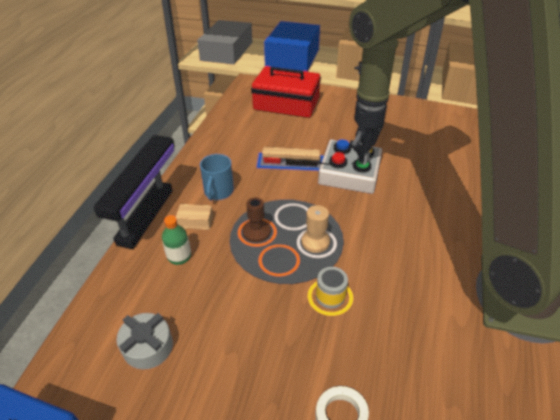

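Everything is in place and the keys are up. The task warns of a late knock, so I wait a little and look once more.

Request:
arm_command --pt "0 0 0 0 1" --pt "0 0 0 0 1" --pt "0 0 0 0 1" --pt "0 0 0 0 1" --pt "0 0 0 0 1" --pt "0 0 0 0 1" --pt "0 0 0 0 1" --pt "0 0 0 0 1"

```text
t: 64.0
position: [0.4217, -0.2839, 0.1903]
eef_rot: [0.594, -0.384, 0.594, 0.384]
contact_force: [-0.2, 0.0, 0.3]
grip_width: -0.002
```

Request:
arm_command --pt "0 0 0 0 1" --pt "0 0 0 0 1" --pt "0 0 0 0 1" --pt "0 0 0 0 1" --pt "0 0 0 0 1" --pt "0 0 0 0 1" --pt "0 0 0 0 1" --pt "0 0 0 0 1"

```text
t: 65.0
position: [0.4217, -0.2839, 0.1903]
eef_rot: [0.594, -0.384, 0.594, 0.384]
contact_force: [0.4, 1.0, -0.2]
grip_width: 0.001
```

Request:
arm_command --pt "0 0 0 0 1" --pt "0 0 0 0 1" --pt "0 0 0 0 1" --pt "0 0 0 0 1" --pt "0 0 0 0 1" --pt "0 0 0 0 1" --pt "0 0 0 0 1" --pt "0 0 0 0 1"

```text
t: 66.0
position: [0.4217, -0.2838, 0.1903]
eef_rot: [0.594, -0.384, 0.594, 0.384]
contact_force: [1.0, 0.5, 0.2]
grip_width: -0.003
```

```bash
python3 - <<'E'
from h import *
g=snap("side","pics/s30.png");f=snap("top","pics/t30.png")
for n in("can","candle","mill","brush","mug","offcut","glue","chuck","tape"): print(n,best(n,"side",1),best(n,"top",1))
cv2.imwrite("pics/c30.png",cv2.resize(np.hstack([f["frame"][100:320,200:480],g["frame"][100:320,180:460]])[:,:,::-1],None,fx=1.42,fy=1.42,interpolation=cv2.INTER_CUBIC))
E
```

```text
can [(0.89, [0.4222, 0.11, 0.0017])] [(0.94, [0.4239, 0.1094, 0.0001])]
candle [(0.7, [0.6288, -0.0235, 0.0063])] [(0.65, [0.6307, -0.0217, 0.0044])]
mill [(0.7, [0.4841, -0.0283, 0.0092])] [(0.64, [0.4883, -0.35, 0.0708])]
brush [(0.6, [0.6261, -0.3174, 0.0004])] [(0.93, [0.6257, -0.3143, 0.0035])]
mug [(0.66, [0.7764, -0.1425, 0.0016])] [(0.8, [0.7735, -0.147, -0.0005])]
offcut [(0.59, [0.7852, -0.021, -0.003])] [(0.59, [0.791, -0.0194, -0.0002])]
glue [(0.61, [0.7767, 0.0989, -0.0022])] [(0.61, [0.7779, 0.0957, -0.0034])]
chuck [(0.72, [0.7422, 0.3287, 0.0008])] [(0.83, [0.7414, 0.3311, -0.0016])]
tape [(0.85, [0.3484, 0.3559, 0.0016])] [(0.7, [0.3531, 0.3613, -0.0042])]
```

View pics/c30.png

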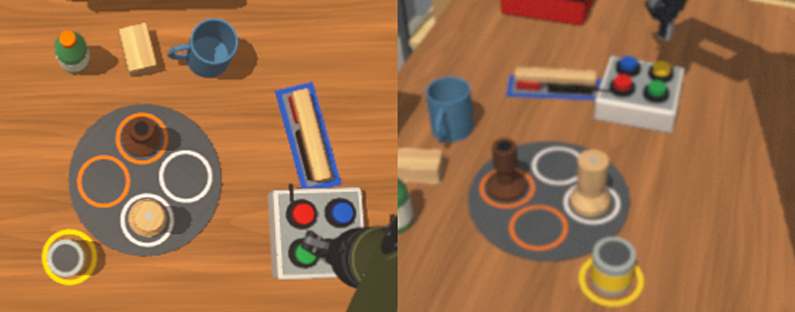

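The scene is unchanged, so I hand in.

```bash
python3 -c "
from station import ctrl
print(ctrl.close_job())"
```

```text
the job is handed in; nothing more can be done
None
```

The job is done and handed in at about 66 s. The brush lies on its mat, the can stands in the yellow circle, the candle holder is in an orange ring and the mill in a white ring. The vase and the lidded box were not in this scene. I then pressed green, blue, yellow and green again.

- **Brush:** after I first set it on the mat it was found about 25 mm off, which I took to be the announced knock. I picked it up and put it back before going on.
- **Keys:** each key read 6–18 N at the bottom of its travel, more than the 5 N needed to hold it fully down. The red key was never touched.
- **Last checks:** in the final pictures every placed thing was within about 5 mm of its target. The other things on the bench had not moved, and the gripper was clear at 0.19 m.
- **Detections that disagreed:** some network reports were wrong (for example, one placed the mill at a key in the last top view). The pictures and the other camera contradicted them, so I passed over them.

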